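# Load the pickle press with its slotted weights

## Robot

A 6-joint arm with a two-finger parallel gripper is mounted at the origin on the work surface. World frame = base frame: x ahead of the robot, y to its left, z up, the work surface at z = 0. Lengths are in m, angles in rad, forces in N, time in s.
With the tool pointing down it reaches from about 0.2 to 0.875 m from the base axis. Payload 3.4 kg.
Tool frame: the origin (TCP) lies on the centre line of the jaws, within the pads' length; the fingertips stand 22 mm ahead of it and the grasp point (between the pads) lies 3 mm ahead of it; x points along the fingers, y is the direction in which the jaws open and shut, and the axes are right-handed (so a half turn about x gives the same grasp; the last joint's range is limited). The gripper opens to 94 mm and grips with 3 to 60 N. Pads are 16 mm wide; open, the fingers measure 119 mm over their backs; the gripper's body (75 mm by 177 mm) begins 78 mm behind the grasp point.
Start: joints at [-1.438, 0.276, 1.505, -0, 1.361, -0.121], TCP at [0.144, -0.557, 0.227] pointing down, gripper open.
Joint ranges: [-2.89, 2.89], [-0.75, 2.08], [0.22, 2.7], [-1.18, 4.32], [0.11, 2.71], [-2.7, 2.7]. Speed limits (rad/s): [2.57, 2.57, 3.14, 3.14, 3.14, 3.14].

## Interface

Orientations are given as a rotation vector (axis times angle).
In Python, from plant import get_state, snapshot, hand_in gives the robot as it stands.
- The arm moves only by the shell command python3 -m jog 'ROWS' [OPENING]. ROWS is JSON, a list that holds one entry, the list of rows, each a list of 6 numbers: the shift along the tool's x, y, z in cm, then the turn, a rotation vector about the tool's x, y, z in degrees. In form: [[[dx, dy, dz, ax, ay, az], ...]]. A call has 1 to 12 rows; each row shifts and turns the pose as measured when the row begins, along the tool's axes as they then stand; what a row does not reach is not made up. A row lasts 1/10 s, in which the tool goes at most 50 mm and 8.59 degrees, less where a joint would pass 70% of its speed; a pose out of reach is approached as far as the arm can. A call with a gripper value outside its range is refused whole. OPENING is the closure, from 0 (fully open) to 1 (shut), set as the call begins (- or left out, the last holds). The fingers move at their own pace and stop on an object; the grip force is fixed at half the most. Time passes only in rows, so rows that do not move let the fingers close. It gives the time, the measured TCP pose, the force and the opening at its end, in the units of the state.
- get_state(): the state, without advancing time (a new reading comes with each control period).
- snapshot(name): name is "scene" or "top" or "wrist"; returns a dict with "pixels" (400x640x3 uint8, red, green, blue), "K" (3x3 intrinsics, pixels), "k1" (the pictures are not rectified: a ray, as slopes to the right and down, at radius r is drawn at 1 + k1 r^2 times it, then the intrinsics apply), "camera_from_world" (4x4, takes a point from world to camera coordinates). Camera axes: x right, y up, looking along -z (the intrinsics and any distortion apply to the point x, -y, -z); pixel columns grow to the right and rows downward; lengths in m; the calibration is good to about 2 mm. A picture is of the moment at which its call begins. There is no depth.
- hand_in(): hands the job in, once; it reports no verdict.
The state is a dict: "time_s": time; "joint_pos": joint angles; "joint_vel": joint speeds; "effort": joint torques, N m; "ee_pos": TCP position; "eef_rot": TCP orientation; "ft_force": force on the tool from outside, world axes, zero at the start; "wrist_torque": the same for the moment, N m; "opening": finger opening in m.
Only numpy, scipy, OpenCV 4.12 (cv2) and the standard library are available. Lean on these libraries where they do the work, as an engineer would, in place of code of your own. Each camera call takes 0.05 s, during which the arm holds its last target.

## Task

Load the pickle press: take the two C-shaped weights from the wooden crate and slide each one sideways, gap first, onto the press rod under its knob, the large dark one first, flat on the wooden plate, and then the small brass one flat on top of it with its lug on the opposite side from the large one's lug. Set the weights down centred on the rod rather than dropping them, let go, and leave the jars, the sugar pot and the whisk where they stand.

Things in the scene. Friction and masses are not known exactly. Their poses are not given: they have to be found in the camera images.
- big_hole (a point): Large weight: point on its bore axis, half-way through the disc (9 mm above its underside). Its x axis points from the bore out through the gap, z up.
- big_lug (a point): Grip point of the large weight: middle of its lug, 45 mm above the weight's underside, 15 mm below the lug's top, 39 mm behind the bore axis. Axes as the weight's (x towards the gap, y across the 10 mm lug).
- small_hole (a point): Small weight: point on its bore axis, half-way through the disc (8 mm above its underside). Its x axis points from the bore out through the gap, z up.
- small_lug (a point): Grip point of the small weight: middle of its lug, 43 mm above the weight's underside, 15 mm below the lug's top, 31 mm behind the bore axis. Axes as the weight's.
- big: Large dark steel open C-shaped press weight, about 0.36 kg: flat disc 64 mm across, 18 mm thick, round 16 mm bore, straight 14 mm wide gap from bore to rim. An upright grip lug 10 mm thick (along y) by 14 mm (along x) stands opposite the gap, centred 39 mm from the bore axis, its top 60 mm above the underside. Lies flat in a crate bay. Origin: bore axis, underside; x points out through the gap.
- small: Small brass open C-shaped press weight, about 0.19 kg: flat disc 48 mm across, 16 mm thick, round 16 mm bore, straight 14 mm wide gap from bore to rim. An upright grip lug 10 mm thick (along y) by 14 mm (along x) stands opposite the gap, centred 31 mm from the bore axis, its top 58 mm above the underside. Lies flat in a crate bay. Origin: bore axis, underside; x points out through the gap.
- rod_foot (a point): Foot of the press rod, on the top face of the wooden plate (88 mm across, 80 mm above the slab) of the fixed white ceramic crock (100 mm across, blue band). The upright steel rod, 9 mm thick, rises from here to a dark wooden knob 26 mm across, its underside 54 mm and its top 72 mm above this point; the knob does not pass through a bore or gap. Nothing else of the crock is higher than the plate.
- crate: Low wooden crate, fixed, 125 mm (x) by 250 mm (y), walls 6 mm thick and 28 mm high, split at the middle of y into two bays; one weight lies in each, either way round. Bay floor 6 mm above the slab. Origin: centre of its underside. Crate and crock stand on opposite sides of the robot's x axis, either way round.
- jar_clear_mid (a point): Clear glass jar with a steel lid, closed, 60 mm across, 120 mm tall, upright and loose on the slab, close to the crock on one side (the amber jar stands on about the opposite side); origin at its centre, 60 mm up. A bystander.
- jar_amber_mid (a point): Amber glass jar with a steel lid, closed, 60 mm across, 120 mm tall, upright and loose on the slab, close to the crock on one side (the clear jar stands on about the opposite side); origin at its centre, 60 mm up. A bystander.
- pot_mid (a point): Round white ceramic sugar pot with a blue hinged lid, 86 mm across, 99 mm tall, loose, beyond the work; point on its axis 45 mm up. A bystander.
- whisk_mid (a point): Flat stainless steel whisk, 240 mm long, 64 mm wide, 16 mm high, lying on the slab between crate and crock; point near its middle, 8 mm up; x along it. A bystander.
Not all that is in view belongs to the job. Of the things that look like the small, the smallest one is meant.

How it is judged:
On the way, in this order (a step that is already met when the one before it is completed fails the run):
1. the large weight lies flat on the press plate, on the rod (horizontal distance between big_hole and rod_foot below 0.006 m and z of big_hole in the frame of rod_foot between 0.006 and 0.012 m and angle between big_hole's own z axis and vertical below 0.07 rad), for 0.2 s.
2. the small weight lies flat on the large one, on the rod, lug opposite (horizontal distance between small_hole and rod_foot below 0.006 m and z of small_hole in the frame of rod_foot between 0.023 and 0.029 m and angle between small_hole's own z axis and vertical below 0.07 rad and horizontal distance between big_lug and small_lug above 0.055 m), for 0.2 s.
At the end, for the whole second after the job is handed in: The large weight lies flat on the press plate and the small one flat on top of it, both with the rod in the bore (bore axis within 6 mm of the rod axis, height within 3 mm of resting, tilt under 0.07 rad), and their lugs on opposite sides (lug points at least 55 mm apart in plan, of 70 mm at most) (all of step 1 and all of step 2); the robot touches nothing.
It fails at once if the clear jar is shifted by more than 15 mm or tipped (distance of jar_clear_mid from where it was at the start of the episode above 0.015 m or angle between jar_clear_mid's own z axis and vertical above 0.25 rad).
It fails at once if the amber jar is shifted by more than 15 mm or tipped (distance of jar_amber_mid from where it was at the start of the episode above 0.015 m or angle between jar_amber_mid's own z axis and vertical above 0.25 rad).
It fails at once if the sugar pot is shifted by more than 15 mm or tipped (distance of pot_mid from where it was at the start of the episode above 0.015 m or angle between pot_mid's own z axis and vertical above 0.25 rad).
It fails at once if the whisk is shifted by more than 15 mm or tipped (distance of whisk_mid from where it was at the start of the episode above 0.015 m or angle between whisk_mid's own z axis and vertical above 0.25 rad).
It fails at once if a weight is dropped on the rod instead of set down (moves faster than 0.45 m/s there) ((horizontal distance between big_hole and rod_foot below 0.01 m and linear speed of big above 0.45 m/s) or (horizontal distance between small_hole and rod_foot below 0.01 m and linear speed of small above 0.45 m/s)).
It also fails if it takes over 72 s, if anything falls off the work surface, if the arm or the gripper's body presses on something with over 40 N, if the wrist force passes 120 N, or if a joint passes its speed limit or range.

## Working session

There is one attempt and no reset: what is moved stays moved. The work goes in short steps, Python scripts to look and compute and a shell command to move; the robot and the scene stay as the last step left them, time stands still between calls to the robot, and variables do not carry over. Pictures are saved under pics/ and viewed, and the job is handed in when it is done.

```bash
ls; mkdir -p pics; cat > h.py <<'E'
import numpy as np, cv2
from plant import get_state, snapshot, hand_in
from scipy.spatial.transform import Rotation as R
def snap(n,f):
    s=snapshot(n); cv2.imwrite('pics/'+f+'.png',s['pixels'][:,:,::-1]); np.savez('pics/'+f+'.npz',**{k:np.array(v) for k,v in s.items()}); return s
def load(f): return dict(np.load('pics/'+f+'.npz'))
def ray(s,u,v):
    K=s['K'];k1=float(s['k1']);d=np.array([(u-K[0,2])/K[0,0],(v-K[1,2])/K[1,1]])
    p=d.copy()
    for _ in range(30): p=d/(1+k1*(p@p))
    T=np.array(s['camera_from_world']);Rm=T[:3,:3]
    return -Rm.T@T[:3,3], Rm.T@np.array([p[0],-p[1],-1.])
def onz(s,u,v,z):
    c,d=ray(s,u,v);return c+d*(z-c[2])/d[2]
def proj(s,P):
    T=np.array(s['camera_from_world']);q=T[:3,:3]@np.array(P)+T[:3,3]
    p=np.array([q[0],-q[1]])/-q[2];p=p*(1+float(s['k1'])*(p@p));K=s['K']
    return np.array([K[0,0]*p[0]+K[0,2],K[1,1]*p[1]+K[1,2]])
E
python3 - <<'E'
from h import *
for n in('scene','top','wrist'):
    s=snap(n,n+'0');print(n,s['K'],s['k1'],-s['camera_from_world'][:3,:3].T@s['camera_from_world'][:3,3])
st=get_state();print(st)
print(R.from_rotvec(st['eef_rot']).as_matrix())
E
```

```text
pics
scene [[405.04300402   0.         314.68169961]
 [  0.         405.04300402 194.96588611]
 [  0.           0.           1.        ]] -0.045648344148746155 [1.22389887 0.19670403 0.76799152]
top [[416.80009613   0.         322.78757417]
 [  0.         416.80009613 195.13662884]
 [  0.           0.           1.        ]] -0.06775940391079467 [0.39158639 0.05996123 0.98982551]
wrist [[304.50104838   0.         314.25998661]
 [  0.         304.50104838 193.59328945]
 [  0.           0.           1.        ]] -0.0509363151860034 [ 0.20946523 -0.53871268  0.38420525]
{'time_s': 0.15, 'joint_pos': array([-1.43800826e+00,  2.76421308e-01,  1.50580369e+00,  6.48878374e-06,
        1.36072012e+00, -1.20995644e-01]), 'joint_vel': array([-0.00102446,  0.0003501 , -0.0049632 , -0.00054609,  0.00025821,
       -0.00082839]), 'effort': array([ 2.62809226e-03, -4.04925227e+01, -2.37431341e+01,  7.04049901e-02,
        3.15780833e-02, -9.69196026e-05]), 'ee_pos': array([ 0.14431178, -0.55619354,  0.22683505]), 'eef_rot': array([ 2.08683366,  0.26765407, -2.08683709]), 'ft_force': array([-0.83094229,  1.13682675,  0.11347412]), 'wrist_torque': array([ 0.01839885, -0.05076621, -0.03702291]), 'opening': 0.09399480023912958}
[[-1.72774269e-04  2.51066832e-01 -9.67969739e-01]
 [ 1.34140368e-03 -9.67968825e-01 -2.51066834e-01]
 [-9.99999085e-01 -1.34181606e-03 -1.69541867e-04]]
```

View pics/top0.png

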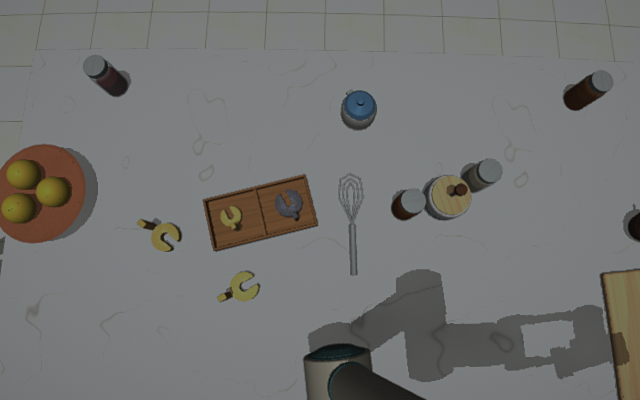

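View pics/scene0.png

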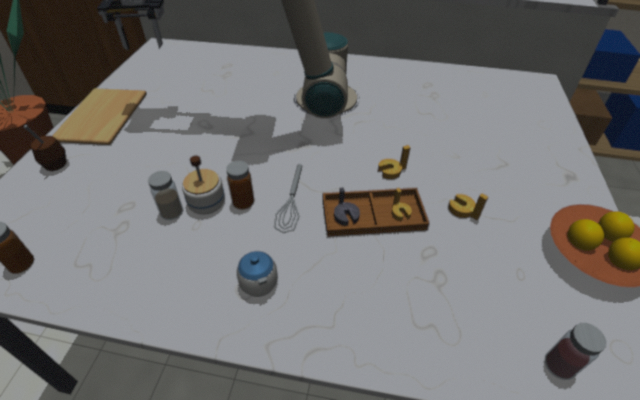

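View pics/wrist0.png

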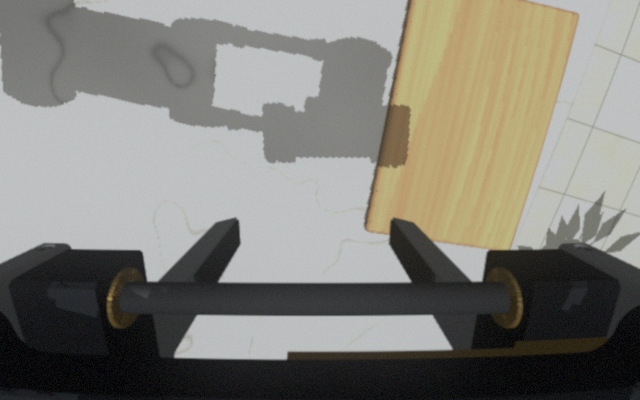

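```bash
python3 - <<'E'
import cv2
t=cv2.imread('pics/top0.png');s=cv2.imread('pics/scene0.png')
cv2.imwrite('pics/c1.png',cv2.resize(t[170:310,130:330],None,fx=4,fy=4,interpolation=cv2.INTER_CUBIC))
cv2.imwrite('pics/c2.png',cv2.resize(t[145:235,380:520],None,fx=5,fy=5,interpolation=cv2.INTER_CUBIC))
cv2.imwrite('pics/c3.png',cv2.resize(s[140:240,310:500],None,fx=4,fy=4,interpolation=cv2.INTER_CUBIC))
E
```

```text
(no output)
```

View pics/c1.png

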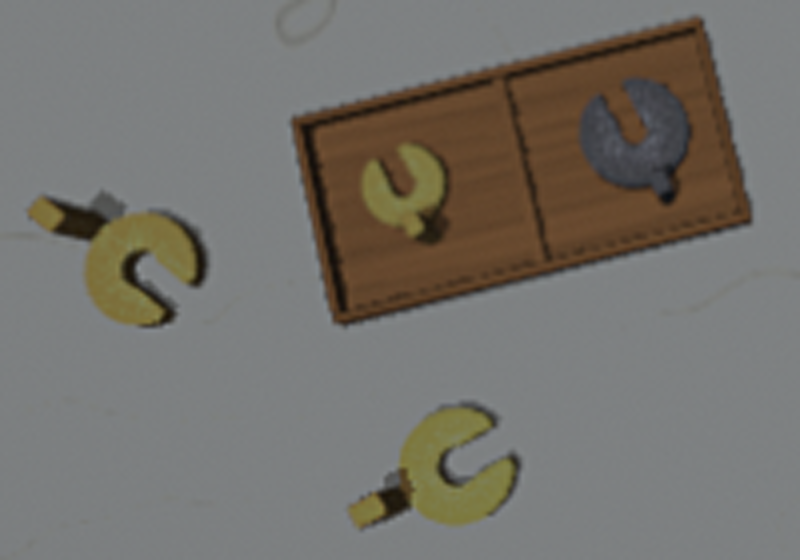

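View pics/c2.png

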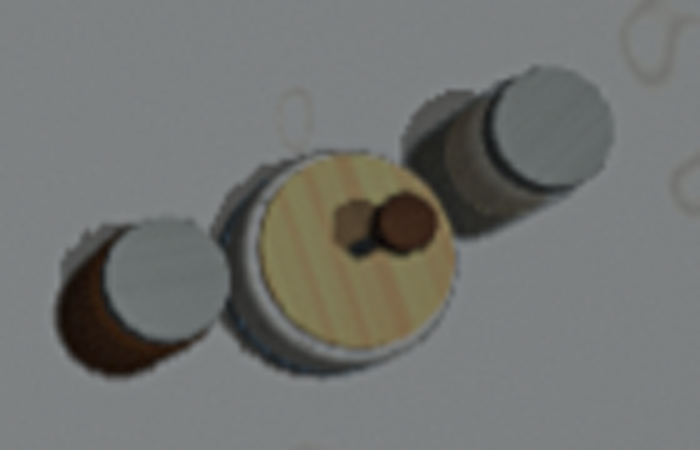

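View pics/c3.png

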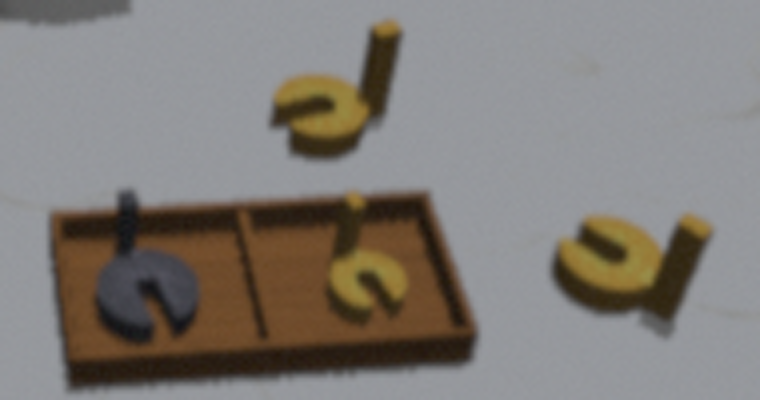

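```bash
python3 - <<'E'
from h import *
s=load('top0');hsv=cv2.cvtColor(s['pixels'],cv2.COLOR_RGB2HSV)
for p in [(231,217),(289,200),(222,207),(280,200),(236,229),(296,216),(455,189),(440,200),(488,172),(411,200),(350,190),(353,250)]:
    print(p,hsv[p[1],p[0]])
# crude points
for n,u,v,z in [('big disc',289,202,.024),('small disc',231,216,.022),('big lug top',296.5,219,.066),('small lug top',234,226,.064),('knob top',461,189.7,.152),('plate',452,195.5,.08),('clear lid',490.6,170.5,.12),('amber lid',413.5,200.5,.12),('pot',360,105,.09),('whisk mid',351.5,225,.008)]:
    print(n,onz(s,u,v,z).round(4))
for c in [(204,199),(306,176),(317,225),(215,250)]: print('crate',onz(s,*c,.028).round(3))
E
```

```text
(231, 217) [ 13 141  96]
(289, 200) [ 14 145 102]
(222, 207) [ 14 142  99]
(280, 200) [116  22  80]
(236, 229) [ 20 134  40]
(296, 216) [111  25  71]
(455, 189) [  9 151  22]
(440, 200) [ 24  88 125]
(488, 172) [ 84  12 104]
(411, 200) [ 90   9 110]
(350, 190) [ 98   8 131]
(353, 250) [ 85  13 115]
big disc [0.5428 0.1408 0.024 ]
small disc [0.507 0.276 0.022]
big lug top [0.4983 0.1192 0.066 ]
small lug top [0.4797 0.2586 0.064 ]
knob top [ 0.5559 -0.2231  0.152 ]
plate [ 0.5564 -0.2266  0.08  ]
clear lid [ 0.606  -0.3008  0.12  ]
amber lid [ 0.5366 -0.131   0.12  ]
pot [ 0.7604 -0.019   0.09  ]
whisk mid [ 0.4935 -0.0074  0.008 ]
crate [0.545 0.341 0.028]
crate [0.605 0.102 0.028]
crate [0.49  0.074 0.028]
crate [0.427 0.307 0.028]
```

Brass candidates in top view are (231,217) in the crate, (165,237) and (243,287) on the slab. The one in the crate is clearly the smallest, and the crop confirms it lies in a bay, so it is the one meant. Next I move over the crate for a closer look with the wrist camera.

```bash
cat >> h.py <<'E'
def tgt(pos,psi_deg):
    """delta in tool axes (cm) & rotvec deg to TCP pos, tool pointing down, tool y at yaw psi"""
    st=get_state();Rm=R.from_rotvec(st['eef_rot']).as_matrix();a=np.radians(psi_deg)
    x=np.array([0,0,-1.]);y=np.array([np.cos(a),np.sin(a),0]);T=np.c_[x,y,np.cross(x,y)]
    d=Rm.T@(np.array(pos)-st['ee_pos'])*100
    d2=T.T@(np.array(pos)-st['ee_pos'])*100
    r=np.degrees(R.from_matrix(Rm.T@T).as_rotvec())
    print('tcp',st['ee_pos'].round(4),'t',st['time_s'],'F',st['ft_force'].round(1),'open',round(st['opening'],4),'j',st['joint_pos'].round(2))
    print('delta cm',d.round(2),'turn',r.round(2),'| after turn',d2.round(2))
E
python3 -c "
from h import *
tgt([.44,.17,.26],-68)"
```

```text
tcp [ 0.1443 -0.5562  0.2268] t 0.15 F [-0.8  1.1  0.1] open 0.094 j [-1.44  0.28  1.51  0.    1.36 -0.12]
delta cm [ -3.22 -62.87 -46.85] turn [-7.46 -0.01  0.08] | after turn [ -3.32 -56.25 -54.62]
```

```bash
python3 -m jog '[[[-1,0,0,-7.5,0,0],[-1,-3.4,-3.4,0,0,0],[-1,-3.4,-3.4,0,0,0],[0,-3.4,-3.4,0,0,0],[0,-3.4,-3.4,0,0,0],[0,-3.4,-3.4,0,0,0],[0,-3.4,-3.4,0,0,0],[0,-3.4,-3.4,0,0,0],[0,-3.4,-3.4,0,0,0],[0,-3.4,-3.4,0,0,0],[0,-3.4,-3.4,0,0,0],[0,-3.4,-3.4,0,0,0]]]'; python3 -c "
from h import *
tgt([.44,.17,.26],-68)"
```

```text
time_s: 1.35
ee_pos: [0.3529, -0.0561, 0.2558]
eef_rot: [2.022, 0.386, -2.013]
ft_force: [1.6, -1.0, -0.6]
opening: 0.0938
tcp [ 0.3529 -0.0561  0.2558] t 1.35 F [ 1.6 -1.  -0.6] open 0.0938 j [-0.36 -0.08  1.85  0.    1.38  0.84]
delta cm [ -0.31 -17.84 -16.39] turn [-0.5  -0.27  0.11] | after turn [ -0.42 -17.7  -16.54]
```

```bash
python3 -m jog '[[[0,-3.5,-3.3,0,0,0],[0,-3.5,-3.3,0,0,0],[0,-3.5,-3.3,0,0,0],[0,-3.5,-3.3,0,0,0],[0,-3,-2.8,0,0,0],[0,0,0,0,0,0],[0,0,0,0,0,0]]]'; python3 -c "
from h import *
tgt([.44,.17,.26],-68)
snap('wrist','w1')"
```

```text
time_s: 2.05
ee_pos: [0.4408, 0.1765, 0.256]
eef_rot: [2.017, 0.396, -2.004]
ft_force: [-0.9, 0.3, 0.4]
opening: 0.0938
tcp [0.4408 0.1765 0.256 ] t 2.05 F [-0.9  0.3  0.4] open 0.0938 j [0.23 0.1  1.66 0.   1.37 1.42]
delta cm [-0.4   0.57  0.32] turn [ 0.14 -0.36  0.05] | after turn [-0.4   0.57  0.32]
```

View pics/w1.png

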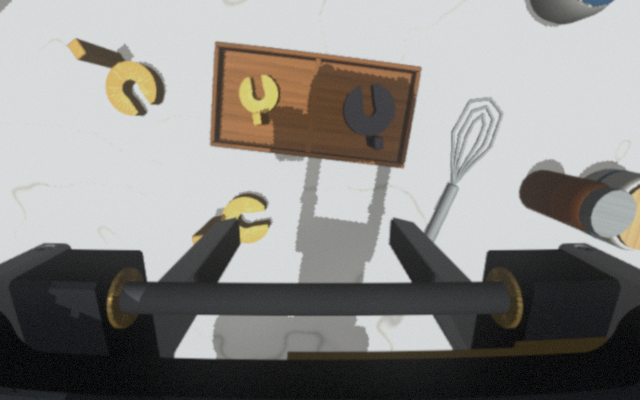

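```bash
python3 - <<'E'
from h import *
s=load('w1');im=s['pixels'][:,:,::-1]
print(proj(s,[.44,.17,0]))
cv2.imwrite('pics/w1c.png',cv2.resize(im[35:175,205:425],None,fx=3.6,fy=3.6,interpolation=cv2.INTER_CUBIC))
hsv=cv2.cvtColor(s['pixels'],cv2.COLOR_RGB2HSV)
for p in [(370,90),(355,110),(376,143),(258,108),(257,120),(262,90),(330,100),(240,100),(367,98)]: print(p,hsv[p[1],p[0]])
E
```

```text
[319.59829928 173.80557243]
(370, 90) [ 13 110  79]
(355, 110) [120  15  67]
(376, 143) [140  11  71]
(258, 108) [ 27 114 213]
(257, 120) [ 26 120 212]
(262, 90) [ 14 137 166]
(330, 100) [ 13 130  94]
(240, 100) [ 21 125 186]
(367, 98) [ 13 123  93]
```

View pics/w1c.png

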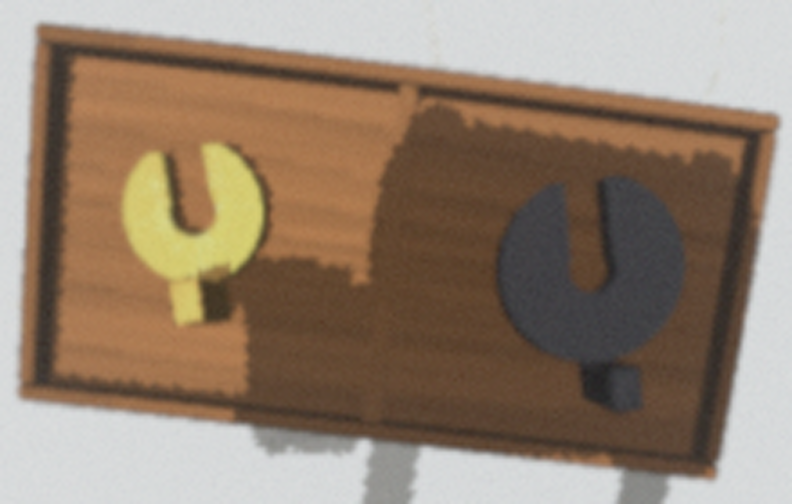

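```bash
python3 - <<'E'
from h import *
s=load('w1');hsv=cv2.cvtColor(cv2.GaussianBlur(s['pixels'],(3,3),0),cv2.COLOR_RGB2HSV).astype(int)
H,S,V=hsv[...,0],hsv[...,1],hsv[...,2]
mb=((S<45)&(V<110)).astype(np.uint8);ms=((H>=18)&(H<=32)&(V>150)&(S>80)).astype(np.uint8)
for n,m,(x0,y0,x1,y1),z,r in [('big',mb,(335,75,405,160),.024,.032),('small',ms,(232,70,285,130),.022,.024)]:
    m2=np.zeros_like(m);m2[y0:y1,x0:x1]=m[y0:y1,x0:x1]
    cs,_=cv2.findContours(m2,cv2.RETR_EXTERNAL,cv2.CHAIN_APPROX_NONE);c=max(cs,key=cv2.contourArea)[:,0]
    P=np.array([onz(s,u,v,z)[:2] for u,v in c])
    # circle fit w/ trimming fixed radius
    from scipy.optimize import least_squares
    c0=np.array(onz(s,*((x0+x1)/2,(y0+y1)/2-5),z)[:2])
    f=lambda q:np.linalg.norm(P-q[:2],axis=1)-q[2]
    q=least_squares(f,[*c0,r],loss='cauchy',f_scale=.0007).x
    inl=np.abs(f(q))<.0015
    print(n,'centre',q.round(4),inl.sum(),len(P))
def L(s,x,y,z):return onz(s,205+(x+.5)/3.6-.5,35+(y+.5)/3.6-.5,z)
bl=L(s,626,390,.066);sl=L(s,187,303,.064)
print(bl.round(4),sl.round(4))
bg=L(s,589,185,.024);sg=L(s,187,150,.022);print('gap mouths',bg.round(4),sg.round(4))
bb=L(s,591,276,.024);print('bore-ish',bb.round(4), L(s,196,218,.022).round(4))
E
```

```text
big centre [0.5416 0.1458 0.0311] 124 227
small centre [0.5077 0.2809 0.0241] 85 176
[0.5079 0.1267 0.066 ] [0.4809 0.2642 0.064 ]
gap mouths [0.5667 0.158  0.024 ] [0.5262 0.289  0.022 ]
bore-ish [0.5395 0.1451 0.024 ] [0.5064 0.2785 0.022 ]
```

```bash
python3 -c "
from h import *
tgt([.508,.127,.13],-61.5)"
```

```text
tcp [0.4409 0.1762 0.2561] t 2.1 F [ 0.2 -0.5 -0.5] open 0.094 j [0.23 0.1  1.66 0.   1.37 1.42]
delta cm [12.62  7.1  -4.29] turn [-6.43 -0.39  0.06] | after turn [12.61  7.53 -3.55]
```

```bash
python3 -m jog '[[[0,0,0,-6.4,-0.4,0],[0,3,-1.4,0,0,0],[0,3,-1.4,0,0,0],[3,1.5,-0.7,0,0,0],[3,0,0,0,0,0],[3,0,0,0,0,0],[3,0,0,0,0,0],[0,0,0,0,0,0],[0,0,0,0,0,0]]]' 0.5; python3 -c "
from h import *
snap('wrist','w2')
tgt([.508,.127,.13],-61.5)"
```

```text
time_s: 3.0
ee_pos: [0.5067, 0.1099, 0.1357]
eef_rot: [1.953, 0.477, -1.949]
ft_force: [0.5, 0.9, -0.7]
opening: 0.047
tcp [0.5065 0.11   0.1357] t 3.05 F [-0.7 -0.8  0.6] open 0.0469 j [ 0.08  0.26  1.77 -0.    1.11  1.17]
delta cm [ 0.57 -1.44 -0.92] turn [-0.82 -0.04 -0.21] | after turn [ 0.57 -1.43 -0.94]
```

View pics/w2.png

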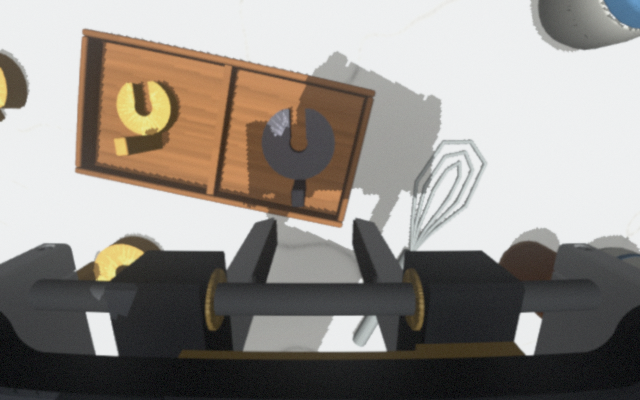

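```bash
python3 - <<'E'
from h import *
s=load('w2');im=s['pixels'][:,:,::-1]
c=cv2.convertScaleAbs(cv2.resize(im[85:235,230:370],None,fx=4,fy=4,interpolation=cv2.INTER_CUBIC),alpha=1.8)
cv2.imwrite('pics/w2c.png',c)
hsv=cv2.cvtColor(cv2.GaussianBlur(s['pixels'],(3,3),0),cv2.COLOR_RGB2HSV).astype(int)
print(proj(s,[.508,.1268,.066]),proj(s,[.5416,.1458,.024]))
E
```

```text
[296.86793404 198.23188463] [297.40985231 143.61543123]
```

View pics/w2c.png

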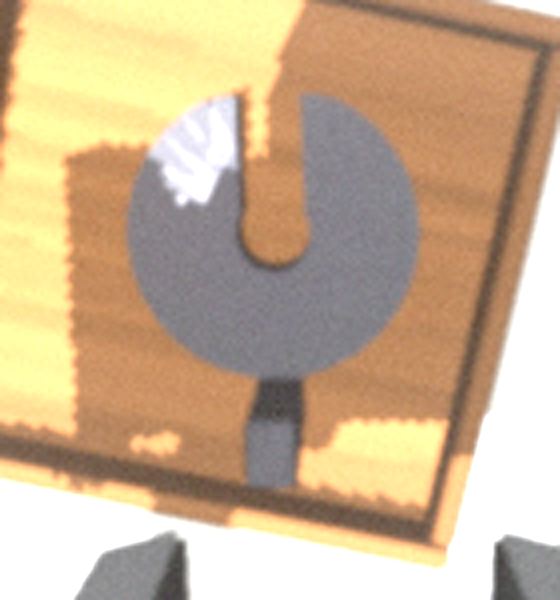

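```bash
python3 - <<'E'
from h import *
s=load('w2')
a=onz(s,297.9,198.1,.066);b=onz(s,298.2,143.3,.024);g=onz(s,230+271/4,85+100/4,.024);print(a,b,g)
for d in(b-a,g-a,g-b):print(np.degrees(np.arctan2(d[1],d[0])))
tgt([a[0],a[1],.085],-62)
E
```

```text
[0.50846185 0.12614249 0.066     ] [0.54216458 0.14531045 0.024     ] [0.56721639 0.15849151 0.024     ]
29.62844865901385
28.83625981604207
27.75119764649683
tcp [0.5065 0.11   0.1357] t 3.05 F [-0.7 -0.8  0.6] open 0.0469 j [ 0.08  0.26  1.77 -0.    1.11  1.17]
delta cm [ 5.07 -1.36 -0.92] turn [-0.32 -0.04 -0.21] | after turn [ 5.07 -1.34 -0.93]
```

```bash
python3 -m jog '[[[0,-0.7,-0.5,-1.1,0,0],[0,-0.6,-0.4,0,0,0],[2.5,0,0,0,0,0],[2.4,0,0,0,0,0],[0,0,0,0,0,0],[0,0,0,0,0,0]]]' 0.5; python3 -c "
from h import *
tgt([.5085,.1261,.054],-61.2)"
```

```text
time_s: 3.65
ee_pos: [0.5154, 0.1298, 0.0947]
eef_rot: [1.956, 0.495, -1.916]
ft_force: [-0.7, -0.2, 0.7]
opening: 0.0468
tcp [0.5154 0.1298 0.0947] t 3.65 F [-0.7 -0.2  0.7] open 0.0468 j [ 0.12  0.31  1.81 -0.    1.    1.18]
delta cm [ 4.05 -0.05  0.86] turn [ 0.15 -1.05 -0.56] | after turn [ 4.07 -0.01  0.78]
```

```bash
python3 -m jog '[[[0,0,0.8,0,-1,-0.5],[0,0,0,0,0,0],[0,0,0,0,0,0]]]' 0.5; python3 -c "
from h import *
tgt([.5085,.1261,.054],-61.2)"
```

```text
time_s: 3.95
ee_pos: [0.5098, 0.1265, 0.0979]
eef_rot: [1.942, 0.5, -1.932]
ft_force: [0.0, -0.1, 0.8]
opening: 0.0468
tcp [0.5098 0.1265 0.0979] t 3.95 F [ 0.  -0.1  0.8] open 0.0468 j [ 0.11  0.31  1.81 -0.    1.02  1.18]
delta cm [ 4.39 -0.04  0.15] turn [ 0.21 -0.26 -0.14] | after turn [ 4.39 -0.03  0.13]
```

```bash
python3 -m jog '[[[1.2,0,0.1,0,-0.2,-0.1],[1.2,0,0,0,0,0],[1.2,0,0,0,0,0],[0.8,0,0,0,0,0],[0,0,0,0,0,0],[0,0,0,0,0,0]]]' 0.5; python3 -c "
from h import *
tgt([.5085,.1261,.054],-61.2)"
```

```text
time_s: 4.55
ee_pos: [0.5097, 0.1255, 0.0517]
eef_rot: [1.941, 0.5, -1.935]
ft_force: [0.6, -0.8, 1.5]
opening: 0.0475
tcp [0.5097 0.1255 0.0517] t 4.55 F [ 0.6 -0.8  1.5] open 0.0475 j [ 0.11  0.36  1.87 -0.    0.91  1.17]
delta cm [-0.23 -0.11  0.08] turn [ 0.16 -0.15 -0.08] | after turn [-0.23 -0.11  0.08]
```

```bash
python3 -m jog '[[[-0.25,-0.1,0.1,0,-0.1,0],[0,0,0,0,0,0]]]' 0.5; python3 -m jog '[[[0,0,0,0,0,0],[0,0,0,0,0,0],[0,0,0,0,0,0],[0,0,0,0,0,0],[0,0,0,0,0,0],[0,0,0,0,0,0]]]' 1; python3 -c "
from h import *
tgt([.5085,.1261,.054],-61.2)
snap('wrist','w3')"
```

```text
time_s: 4.75
ee_pos: [0.5087, 0.126, 0.0548]
eef_rot: [1.94, 0.499, -1.936]
ft_force: [0.3, -1.0, 0.6]
opening: 0.0471
time_s: 5.35
ee_pos: [0.5095, 0.1262, 0.0562]
eef_rot: [1.942, 0.499, -1.933]
ft_force: [0.1, -0.3, 0.4]
opening: 0.01
tcp [0.5095 0.1262 0.0562] t 5.35 F [ 0.1 -0.3  0.4] open 0.01 j [ 0.11  0.36  1.86 -0.    0.92  1.18]
delta cm [ 0.22 -0.04  0.09] turn [ 0.16 -0.24 -0.15] | after turn [ 0.22 -0.04  0.09]
```

View pics/w3.png

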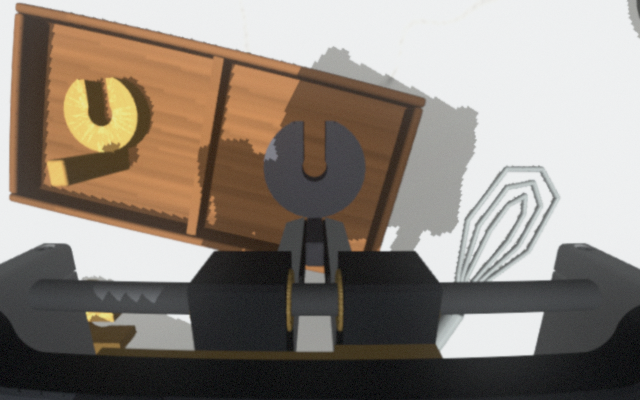

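```bash
python3 -m jog '[[[-1,0,0,0,0,0],[-2,0,0,0,0,0],[-3,0,0,0,0,0],[-4,0,0,0,0,0],[-4,0,0,0,0,0],[-3,0,0,0,0,0],[-2,0,0,0,0,0],[0,0,0,0,0,0],[0,0,0,0,0,0]]]'; python3 -c "
from h import *
tgt([.42,-.29,.25],-61.2)"
```

```text
time_s: 6.3
ee_pos: [0.503, 0.1253, 0.2511]
eef_rot: [1.927, 0.5, -1.949]
ft_force: [-1.0, -0.3, -3.8]
opening: 0.0099
tcp [0.503  0.1253 0.2511] t 6.3 F [-1.  -0.3 -3.8] open 0.0099 j [ 0.11  0.18  1.57 -0.    1.4   1.18]
delta cm [ 0.33 32.31 27.38] turn [0.17 0.62 0.14] | after turn [ 0.11 32.39 27.28]
```

```bash
python3 -m jog '[[[0,1.5,1.3,0,0.6,0],[0,3,2.5,0,0,0],[0,3.4,2.9,0,0,0],[0,3.4,2.9,0,0,0],[0,3.4,2.9,0,0,0],[0,3.4,2.9,0,0,0],[0,3.4,2.9,0,0,0],[0,3.4,2.9,0,0,0],[0,2.5,2.2,0,0,0],[0,1.3,1.1,0,0,0],[0,0,0,0,0,0],[0,0,0,0,0,0]]]'; python3 -c "
from h import *
tgt([.42,-.29,.25],-61.2)
snap('wrist','w4')"
```

```text
time_s: 7.5
ee_pos: [0.4136, -0.2533, 0.2267]
eef_rot: [1.913, 0.533, -1.979]
ft_force: [0.0, 0.2, -4.4]
opening: 0.0102
tcp [ 0.4136 -0.2533  0.2267] t 7.5 F [ 0.   0.2 -4.4] open 0.0102 j [-0.69  0.16  1.66 -0.01  1.36  0.38]
delta cm [-2.42  3.43  1.29] turn [0.34 1.41 1.97] | after turn [-2.33  3.52  1.21]
```

View pics/w4.png

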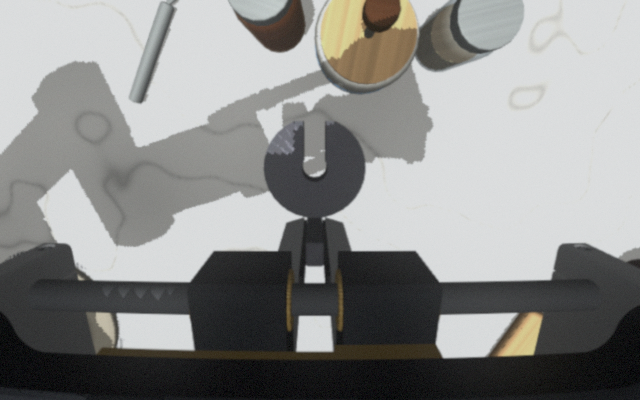

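```bash
python3 -m jog '[[[-0.5,2,1.5,0.3,1.4,2],[-0.5,2,2,0,0,0],[0,1,1.5,0,0,0],[0,0,0,0,0,0],[0,0,0,0,0,0],[0,0,0,0,0,0]]]'; python3 -c "
from h import *
tgt([.4,-.31,.25],-61.2)
snap('wrist','w5')"
```

```text
time_s: 8.15
ee_pos: [0.3959, -0.3127, 0.2339]
eef_rot: [1.936, 0.517, -1.934]
ft_force: [-1.7, 0.8, -3.9]
opening: 0.0097
tcp [ 0.3959 -0.3127  0.2339] t 8.15 F [-1.7  0.8 -3.9] open 0.0097 j [-0.81  0.17  1.63  0.    1.35  0.25]
delta cm [-1.61 -0.04 -0.5 ] turn [ 0.71 -0.14  0.41] | after turn [-1.61 -0.03 -0.49]
```

View pics/w5.png

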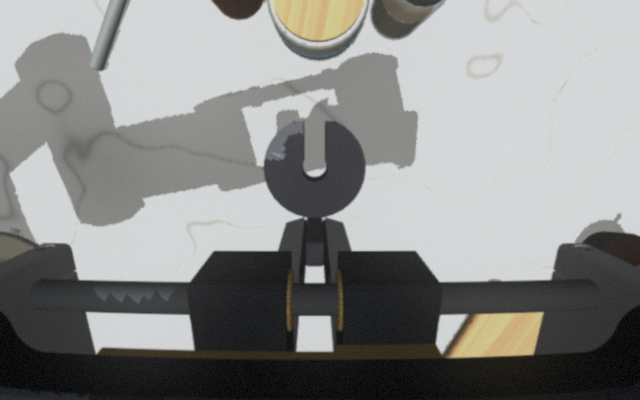

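```bash
python3 -m jog '[[[-1,0,-2,0.7,0,0.4],[-0.5,0,-3,0,0,0],[0,0,-2,0,0,0],[0,0,0,0,0,0],[0,0,0,0,0,0]]]'; python3 -c "
from h import *
tgt([.4,-.31,.25],-61.2)
s=snap('wrist','w6')
cv2.imwrite('pics/w6c.png',cv2.resize(s['pixels'][:,:,::-1][0:220,200:460],None,fx=2.7,fy=2.7,interpolation=cv2.INTER_CUBIC))
"
```

```text
time_s: 8.7
ee_pos: [0.4595, -0.2723, 0.2489]
eef_rot: [1.94, 0.506, -1.937]
ft_force: [0.9, -0.7, -4.0]
opening: 0.0101
tcp [ 0.4595 -0.2723  0.2489] t 8.7 F [ 0.9 -0.7 -4. ] open 0.0101 j [-0.67  0.2   1.55  0.    1.39  0.39]
delta cm [-0.12  0.41  7.03] turn [ 0.28 -0.14  0.18] | after turn [-0.11  0.44  7.03]
```

View pics/w6c.png

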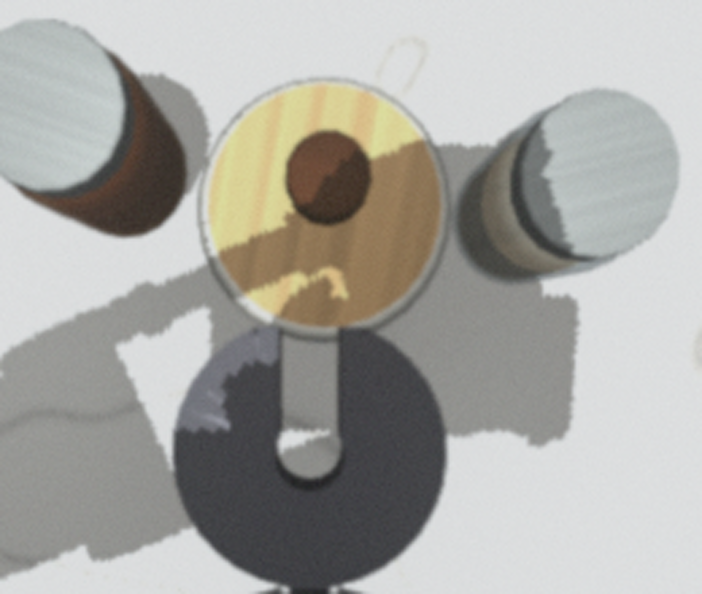

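```bash
python3 - <<'E'
from h import *
s=load('w6')
def L(x,y,z):return onz(s,200+(x+.5)/2.7-.5,(y+.5)/2.7-.5,z)
k=L(328.5,177,.152);p=L(325,203.5,.08);c=L(310,451,.2167);e=L(446,451,.2167)
ga=L(310,335,.2167);b=L(309.5,447,.2167)
cam=-s['camera_from_world'][:3,:3].T@s['camera_from_world'][:3,3]
print('cam',cam,'knob',k,'plate',p,'disc',c,'r',np.linalg.norm(e-c))
st=get_state();t=st['ee_pos'];print('disc-tcp',(c-t)[:2]*1000,np.linalg.norm((c-t)[:2]),np.degrees(np.arctan2(*(c-t)[1::-1])))
Rm=R.from_rotvec(st['eef_rot']).as_matrix();print(Rm.T@(c-t)*100,'x',Rm[:,0],Rm[:,1])
print('knob in tool',Rm.T@(k-t)*100,'plate',Rm.T@(p-t)*100)
d=ga-b;print('gapdir',np.degrees(np.arctan2(d[1],d[0])))
for n,x,y in(('amber',58,107),('clear',612,173)):
    q=L(x,y,.12);print(n,q,Rm.T@(q-t)*100)
t0=load('top0');print(onz(t0,461,189.7,.152),onz(t0,452,195.5,.08))
E
```

```text
cam [ 0.51810211 -0.23926662  0.40659117] knob [ 0.55773093 -0.22234089  0.152     ] plate [ 0.56003527 -0.22103706  0.08      ] disc [ 0.49310781 -0.25232777  0.2167    ] r 0.03166612478828078
disc-tcp [33.69012619 19.91953436] 0.039138375693909475 30.594013777403894
[ 3.23228666 -0.09458304 -3.90222175] x [ 0.00106561  0.00458388 -0.99998893] [ 0.48548871 -0.87423597 -0.00349009]
knob in tool [  9.72284695   0.4438167  -10.98722411] plate [ 16.92361043   0.46683375 -11.22924736]
gapdir 28.778727819349328
amber [ 0.53947345 -0.13237357  0.12      ] [ 12.96210591  -8.29666159 -13.74870554]
clear [ 0.60980089 -0.30101267  0.12      ] [ 12.89229796   9.86069329 -11.70994351]
[ 0.55587714 -0.22310684  0.152     ] [ 0.55636433 -0.22655172  0.08      ]
```

```bash
python3 -m jog '[[[0,0.5,1.5,0.2,-0.1,0.2],[0,0,1.5,0,0,0],[2,0,0,0,0,0],[3,0,0,0,0,0],[3,0,0,0,0,0],[2,0,0,0,0,0],[0,0,0,0,0,0],[0,0,0,0,0,0],[0,0,0,0,0,0]]]'; cat >> h.py <<'E'
def rel(P,z=None):
    st=get_state();Rm=R.from_rotvec(st['eef_rot']).as_matrix()
    print('tcp',st['ee_pos'].round(4),'t',round(st['time_s'],2),'F',st['ft_force'].round(1),'open',round(st['opening'],4),'j',st['joint_pos'].round(2))
    print('rel tool cm',(Rm.T@(np.array(P)-st['ee_pos'])*100).round(2),'tilt x-axis',Rm[:,0].round(4),'psi',np.degrees(np.arctan2(Rm[1,1],Rm[0,1])).round(2))
E
python3 -c "
from h import *
rel([.5585,-.222,.13])
tgt([.4,-.31,.138],-61.2)
snap('wrist','w7')"
```

```text
time_s: 9.65
ee_pos: [0.4225, -0.3005, 0.1488]
eef_rot: [1.941, 0.483, -1.947]
ft_force: [0.6, -0.3, -4.1]
opening: 0.0097
tcp [ 0.4225 -0.3005  0.1488] t 9.65 F [ 0.6 -0.3 -4.1] open 0.0097 j [-0.75  0.25  1.75 -0.01  1.14  0.33]
rel tool cm [  1.81  -0.5  -15.71] tilt x-axis [-0.0017 -0.0059 -1.    ] psi -61.79
tcp [ 0.4225 -0.3005  0.1488] t 9.65 F [ 0.6 -0.3 -4.1] open 0.0097 j [-0.75  0.25  1.75 -0.01  1.14  0.33]
delta cm [ 1.09 -0.24  2.43] turn [-0.59  0.25 -0.25] | after turn [ 1.08 -0.26  2.43]
```

View pics/w7.png

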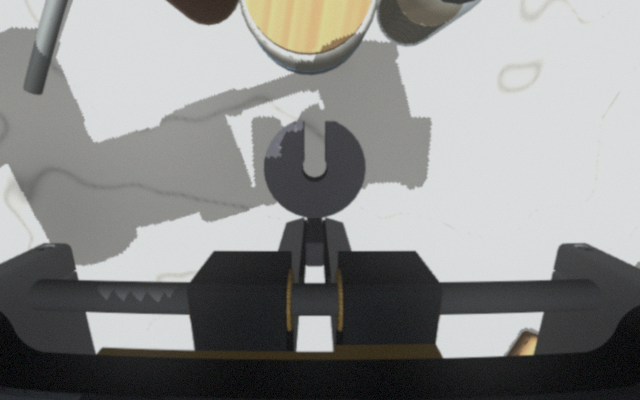

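```bash
python3 -m jog '[[[0.8,0,0,-0.6,0.2,-0.2],[0,0,0,0,0,0],[0,0,0,0,0,0]]]'; 
python3 -c "
from h import *
rel([.5585,-.222,.13])
tgt([.4,-.31,.138],-61.2)"
```

```text
time_s: 10.0
ee_pos: [0.4241, -0.3023, 0.1431]
eef_rot: [1.94, 0.492, -1.933]
ft_force: [0.2, -0.8, -4.5]
opening: 0.0098
tcp [ 0.4241 -0.3023  0.1431] t 10.0 F [ 0.2 -0.8 -4.5] open 0.0098 j [-0.75  0.25  1.76 -0.    1.12  0.31]
rel tool cm [  1.33  -0.55 -15.64] tilt x-axis [ 0.0046 -0.0055 -1.    ] psi -61.13
tcp [ 0.4241 -0.3023  0.1431] t 10.0 F [ 0.2 -0.8 -4.5] open 0.0098 j [-0.75  0.25  1.76 -0.    1.12  0.31]
delta cm [ 0.51 -0.49  2.48] turn [ 0.07 -0.08 -0.4 ] | after turn [ 0.51 -0.48  2.48]
```

```bash
python3 -m jog '[[[0.2,-0.45,0,0,0,-0.4],[0,0,-1,0,0,0],[0,0,-1.5,0,0,0],[0,0,-1.5,0,0,0],[0,0,0,0,0,0],[0,0,0,0,0,0]]]'; 
python3 -c "
from h import *
rel([.5585,-.222,.13])
s=snap('wrist','w8')
cv2.imwrite('pics/w8c.png',cv2.resize(s['pixels'][:,:,::-1][0:240,200:460],None,fx=2.5,fy=2.5,interpolation=cv2.INTER_CUBIC))"
```

```text
time_s: 10.6
ee_pos: [0.4616, -0.2761, 0.1414]
eef_rot: [1.941, 0.501, -1.935]
ft_force: [0.4, -0.1, -2.8]
opening: 0.0096
tcp [ 0.4616 -0.2761  0.1414] t 10.6 F [ 0.4 -0.1 -2.8] open 0.0096 j [-0.67  0.28  1.72  0.    1.14  0.39]
rel tool cm [  1.17  -0.04 -11.09] tilt x-axis [ 0.0027  0.001  -1.    ] psi -61.02
```

View pics/w8c.png

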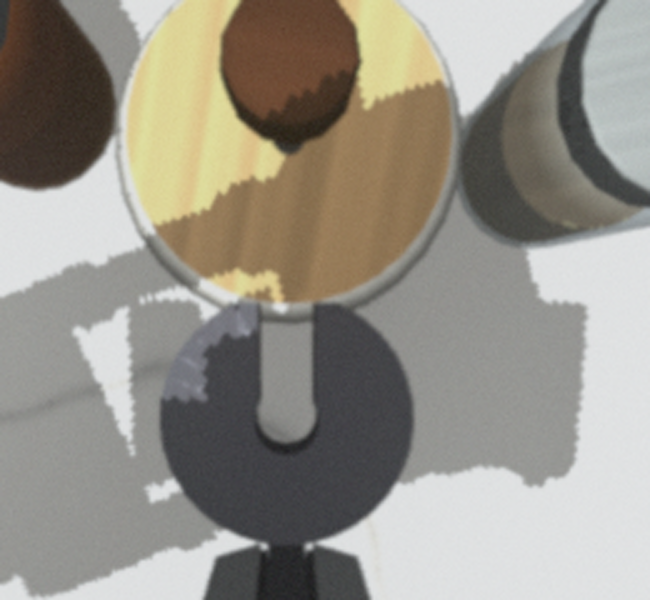

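```bash
python3 -m jog '[[[0,0.1,-0.8,0,0,0],[0,0,-0.8,0,0,0],[0,0,-0.8,0,0,0],[0,0,0,0,0,0],[0,0,0,0,0,0]]]'; 
python3 -c "
from h import *
rel([.5585,-.222,.13])
s=snap('wrist','w9')
cv2.imwrite('pics/w9c.png',cv2.resize(s['pixels'][:,:,::-1][0:240,200:460],None,fx=2.5,fy=2.5,interpolation=cv2.INTER_CUBIC))"
```

```text
time_s: 11.15
ee_pos: [0.4847, -0.2646, 0.1414]
eef_rot: [1.942, 0.501, -1.936]
ft_force: [0.1, -0.4, -4.2]
opening: 0.0099
tcp [ 0.4847 -0.2646  0.1414] t 11.15 F [ 0.1 -0.4 -4.2] open 0.0099 j [-0.63  0.3   1.69  0.    1.15  0.44]
rel tool cm [ 1.16 -0.16 -8.52] tilt x-axis [ 0.0027  0.0012 -1.    ] psi -61.08
```

View pics/w9c.png

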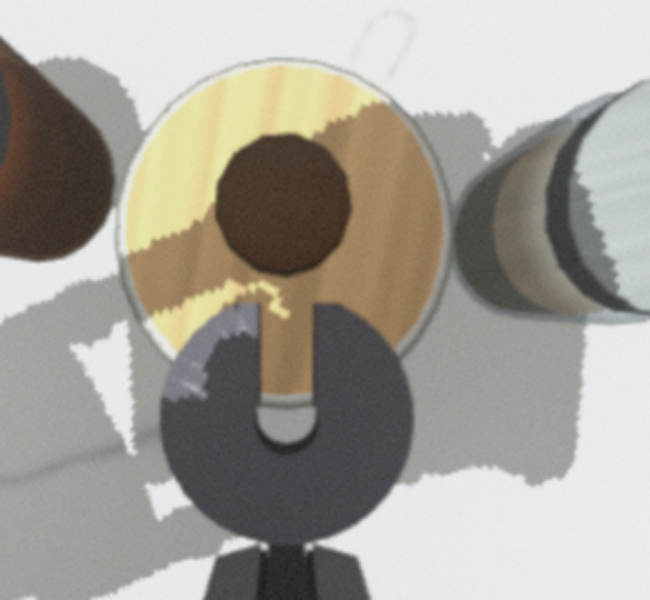

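```bash
python3 - <<'E'
from h import *
s=load('w9');st=get_state();Rm=R.from_rotvec(st['eef_rot']).as_matrix()
f=lambda x,y,z:(Rm.T@(onz(s,200+(x+.5)/2.5-.5,(y+.5)/2.5-.5,z)-st['ee_pos'])*100).round(2)
print('knob',f(284,204,.152),f(284,204,.145),'plate',f(285.5,227,.08),'disc',f(287,418,.109),'gap',f(287,340,.109))
E
```

```text
knob [-1.03 -0.16 -8.5 ] [-0.33 -0.16 -8.59] plate [ 6.17 -0.15 -8.75] disc [ 3.25 -0.11 -3.88] gap [ 3.26 -0.11 -5.82]
```

```bash
python3 -m jog '[[[0,-0.05,-0.8,0,0,0],[0,0,-0.8,0,0,0],[0,0,-0.8,0,0,0],[0,0,-0.8,0,0,0],[0,0,-0.6,0,0,0],[0,0,0,0,0,0],[0,0,0,0,0,0]]]'; 
python3 -c "
from h import *
rel([.5585,-.222,.13])
s=snap('wrist','w10')
cv2.imwrite('pics/w10c.png',cv2.resize(s['pixels'][:,:,::-1][0:240,200:460],None,fx=2.5,fy=2.5,interpolation=cv2.INTER_CUBIC))"
```

```text
time_s: 11.9
ee_pos: [0.5208, -0.2441, 0.1414]
eef_rot: [1.942, 0.5, -1.936]
ft_force: [-0.3, 0.2, -3.2]
opening: 0.01
tcp [ 0.5208 -0.2441  0.1414] t 11.9 F [-0.3  0.2 -3.2] open 0.01 j [-0.56  0.34  1.64  0.    1.16  0.5 ]
rel tool cm [ 1.16 -0.11 -4.36] tilt x-axis [ 0.003   0.0014 -1.    ] psi -61.09
```

View pics/w10c.png

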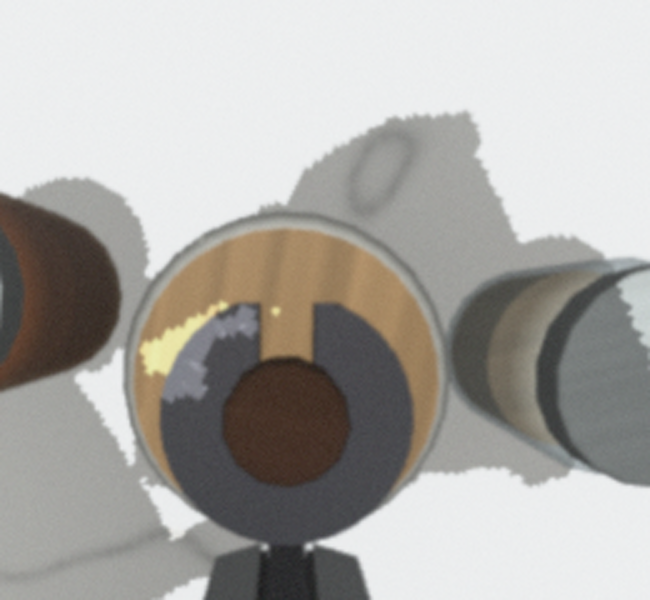

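```bash
python3 - <<'E'
from h import *
s=load('w10');st=get_state();Rm=R.from_rotvec(st['eef_rot']).as_matrix()
f=lambda x,y,z:(Rm.T@(onz(s,200+(x+.5)/2.5-.5,(y+.5)/2.5-.5,z)-st['ee_pos'])*100).round(2)
print('knob',f(286,422,.152),f(286,422,.145),'disc',f(287,418,.109),'platetop',f(286.5,228,.08))
E
```

```text
knob [-1.04 -0.12 -4.46] [-0.34 -0.12 -4.35] disc [ 3.26 -0.1  -3.89] platetop [ 6.17 -0.12 -8.72]
```

```bash
python3 -m jog '[[[0,0,-0.4,0,0,0],[0,0,0,0,0,0],[0.3,0,0,0,0,0],[0.3,0,0,0,0,0],[0.2,0,0,0,0,0],[0,0,0,0,0,0],[0,0,0,0,0,0]]]'; 
python3 -c "
from h import *
rel([.5585,-.222,.13])"
```

```text
time_s: 12.65
ee_pos: [0.5235, -0.2425, 0.1325]
eef_rot: [1.942, 0.5, -1.937]
ft_force: [-0.3, -0.1, -4.0]
opening: 0.0096
tcp [ 0.5235 -0.2425  0.1325] t 12.65 F [-0.3 -0.1 -4. ] open 0.0096 j [-0.56  0.35  1.65  0.    1.15  0.51]
rel tool cm [ 0.26 -0.1  -4.05] tilt x-axis [ 0.002   0.0016 -1.    ] psi -61.18
```

```bash
python3 -m jog '[[[0.1,0,-0.1,0,0,0],[0,0,0,0,0,0],[0.1,0,0,0,0,0],[0,0,0,0,0,0],[0.05,0,0,0,0,0],[0,0,0,0,0,0]]]'; 
python3 -c "
from h import *
rel([.5585,-.222,.13])"
```

```text
time_s: 13.25
ee_pos: [0.5247, -0.2422, 0.1304]
eef_rot: [1.943, 0.499, -1.937]
ft_force: [1.0, -0.7, -4.0]
opening: 0.0098
tcp [ 0.5247 -0.2422  0.1304] t 13.25 F [ 1.  -0.7 -4. ] open 0.0098 j [-0.55  0.35  1.65  0.    1.14  0.51]
rel tool cm [ 0.05 -0.14 -3.94] tilt x-axis [ 0.0029  0.001  -1.    ] psi -61.18
```

Not in contact yet; continuing in small steps.

```bash
python3 -m jog '[[[0.1,0,0,0,0,0],[0,0,0,0,0,0],[0.1,0,0,0,0,0],[0,0,0,0,0,0]]]'; python3 -m jog '[[[0.1,0,0,0,0,0],[0,0,0,0,0,0]]]'
```

```text
time_s: 13.65
ee_pos: [0.5248, -0.2425, 0.1304]
eef_rot: [1.943, 0.497, -1.935]
ft_force: [0.2, 0.7, -2.6]
opening: 0.0098
time_s: 13.85
ee_pos: [0.5248, -0.2425, 0.1303]
eef_rot: [1.944, 0.497, -1.934]
ft_force: [-0.2, 1.1, -1.6]
opening: 0.01
```

```bash
python3 -m jog '[[[0.15,0,0,0,0,0],[0,0,0,0,0,0]]]'; python3 -m jog '[[[0,0,0,0,0,0],[0,0,0,0,0,0],[0,0,0,0,0,0],[0,0,0,0,0,0]]]' 0.72;python3 -c "
from h import *
rel([.5585,-.222,.13])
s=snap('wrist','w11')
cv2.imwrite('pics/w11c.png',cv2.resize(s['pixels'][:,:,::-1][60:260,200:460],None,fx=3,fy=3,interpolation=cv2.INTER_CUBIC))"
```

```text
time_s: 14.05
ee_pos: [0.5248, -0.2424, 0.1304]
eef_rot: [1.944, 0.496, -1.934]
ft_force: [-0.7, 0.3, -4.1]
opening: 0.0095
time_s: 14.45
ee_pos: [0.5263, -0.2431, 0.1299]
eef_rot: [1.946, 0.494, -1.931]
ft_force: [0.0, 0.1, -0.3]
opening: 0.0262
tcp [ 0.5263 -0.2431  0.1299] t 14.45 F [ 0.   0.1 -0.3] open 0.0262 j [-0.55  0.35  1.65  0.    1.13  0.51]
rel tool cm [ 0.01 -0.3  -3.84] tilt x-axis [ 0.0082 -0.0019 -1.    ] psi -61.18
```

View pics/w11c.png

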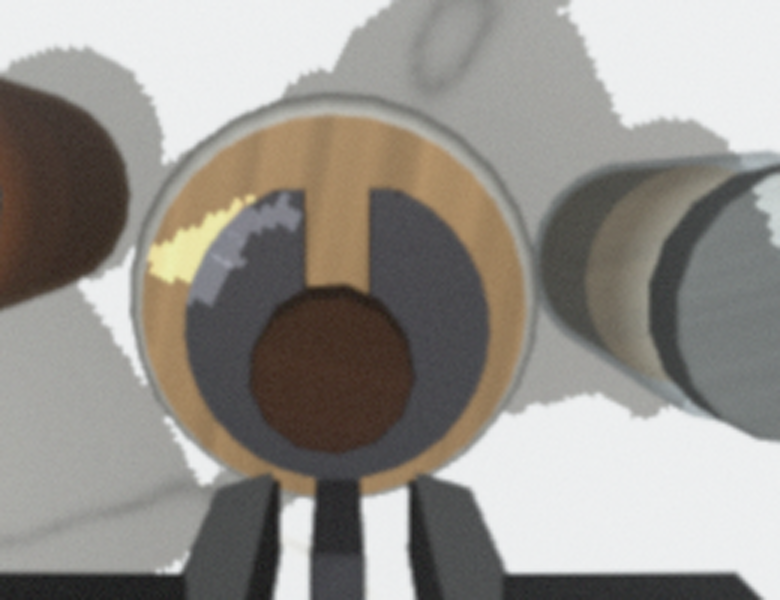

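```bash
python3 - <<'E'
from h import *
s=load('w11')
f=lambda x,y,z:onz(s,200+(x+.5)/3-.5,60+(y+.5)/3-.5,z)
pl=f(335,112,.08),f(335,497,.08);P=(pl[0]+pl[1])/2
d=f(337.5,480,.098);dl=f(186,330,.098);dr=f(489,330,.098)
dirv=(pl[0]-pl[1])/np.linalg.norm(pl[0]-pl[1]);C=d+dirv*.032
print('plate',P,np.linalg.norm(pl[0]-pl[1]),'disc',C,(dl+dr)/2,np.linalg.norm(dl-dr))
k=f(332,368,.152);print('knob',k, 'diff mm',(C-P)[:2]*1000, (C-k)[:2]*1000)
E
```

```text
plate [ 0.55862707 -0.2220322   0.08      ] 0.08851119650718986 disc [ 0.55711714 -0.22358329  0.098     ] [ 0.55799581 -0.22310332  0.098     ] 0.06361287884538756
knob [ 0.55985543 -0.22126451  0.152     ] diff mm [-1.50992718 -1.55109543] [-2.7382849  -2.31878326]
```

```bash
python3 -m jog '[[[-1,0,0,0,0,0],[-2,0,0,0,0,0],[-3,0,0,0,0,0],[-3,0,0,0,0,0],[-2,0,0,0,0,0],[0,0,0,0,0,0]]]' 0.6
python3 -c "
from h import *
s=snap('wrist','w12');snap('scene','s12')
tgt([.44,.22,.22],-61.3)"
```

```text
time_s: 15.1
ee_pos: [0.5255, -0.243, 0.246]
eef_rot: [1.946, 0.494, -1.931]
ft_force: [-1.0, 0.1, -0.2]
opening: 0.0376
tcp [ 0.5241 -0.2421  0.2429] t 15.2 F [-0.4 -0.2 -0.5] open 0.0376 j [-0.56  0.27  1.48  0.    1.39  0.51]
delta cm [  2.3  -44.55 -14.9 ] turn [ 0.11 -0.21 -0.05] | after turn [  2.29 -44.57 -14.81]
```

View pics/w12.png

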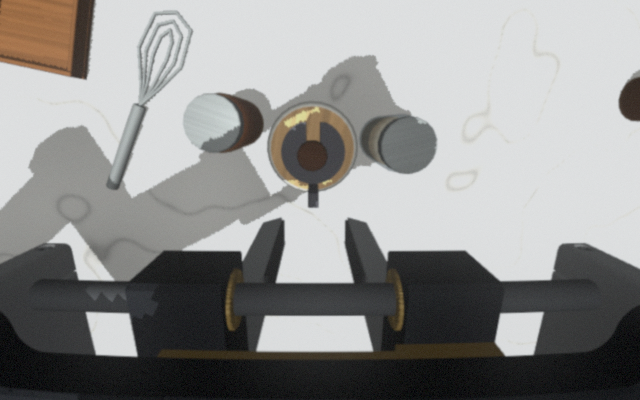

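The big weight sits on the plate around the rod: disc at (312,153), lug at (313,195). Next is the small one.

```bash
python3 -m jog '[[[0,-3,-1,0,0,0],[0,-4.4,-1.5,0,0,0],[0,-4.4,-1.5,0,0,0],[0,-4.4,-1.5,0,0,0],[0,-4.4,-1.5,0,0,0],[0,-4.4,-1.5,0,0,0],[0,-4.4,-1.5,0,0,0],[0,-4.4,-1.5,0,0,0],[0,-4,-1.3,0,0,0],[0,-3,-1,0,0,0],[0,0,0,0,0,0],[0,0,0,0,0,0]]]' 0.5
python3 -c "
from h import *
tgt([.44,.22,.2],-61.3)"
```

```text
time_s: 16.4
ee_pos: [0.4357, 0.1962, 0.2241]
eef_rot: [1.917, 0.506, -1.974]
ft_force: [0.5, 0.0, -0.4]
opening: 0.0469
tcp [0.4357 0.1962 0.2241] t 16.4 F [ 0.5  0.  -0.4] open 0.0469 j [0.27 0.15 1.69 0.01 1.34 1.34]
delta cm [ 2.4  -1.85 -1.57] turn [-0.12  1.44  0.96] | after turn [ 2.41 -1.88 -1.52]
```

```bash
python3 -m jog '[[[2,-1.8,-1.5,0,1.4,1],[2,0,0,0,0,0],[2,0,0,0,0,0],[0,0,0,0,0,0],[0,0,0,0,0,0]]]' 0.5
python3 -c "
from h import *
tgt([.481,.2642,.2],-61.3)
s=snap('wrist','w13')
cv2.imwrite('pics/w13c.png',cv2.resize(s['pixels'][:,:,::-1][40:240,200:400],None,fx=3,fy=3,interpolation=cv2.INTER_CUBIC))"
```

```text
time_s: 16.9
ee_pos: [0.4404, 0.2134, 0.1596]
eef_rot: [1.94, 0.484, -1.949]
ft_force: [0.8, -0.5, -0.1]
opening: 0.0471
tcp [0.4404 0.2134 0.1596] t 16.9 F [ 0.8 -0.5 -0.1] open 0.0471 j [ 0.31  0.2   1.79 -0.01  1.16  1.39]
delta cm [-4.08 -2.54 -5.96] turn [-0.49  0.31 -0.21] | after turn [-4.04 -2.51 -6.01]
```

View pics/w13.png

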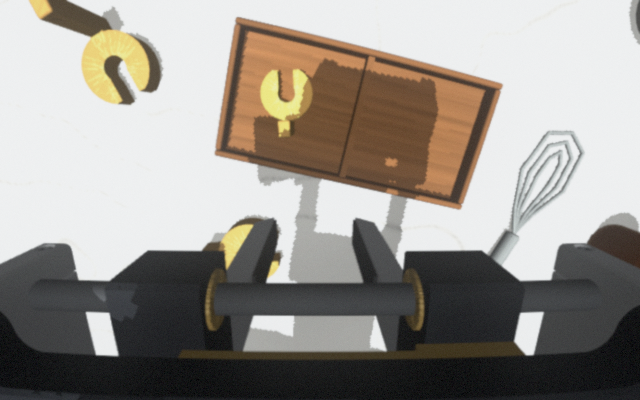

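View pics/w13c.png

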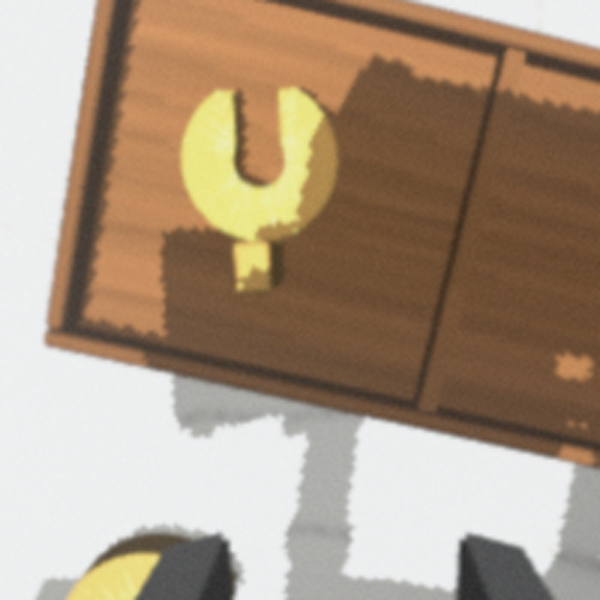

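```bash
python3 - <<'E'
from h import *
s=load('w13')
f=lambda x,y,z:onz(s,200+(x+.5)/3-.5,40+(y+.5)/3-.5,z)
c=f(259.5,162,.022);l=f(252.5,267,.064);g=f(258,92,.022);b=f(261,158,.022)
print(c,l,np.linalg.norm((c-l)[:2]))
for d in(c-l,g-l,g-b):print(np.degrees(np.arctan2(d[1],d[0])))
tgt([l[0],l[1],.1],-60.5)
E
```

```text
[0.50772298 0.27991248 0.022     ] [0.48133632 0.26445636 0.064     ] 0.03058018117027394
30.359857275328935
29.55946561432146
29.818770928609617
tcp [0.4402 0.2133 0.1597] t 16.95 F [-0.6 -0.3 -0.9] open 0.0466 j [ 0.31  0.2   1.79 -0.01  1.16  1.39]
delta cm [ 5.92 -2.59 -6.08] turn [-1.29  0.33 -0.21] | after turn [ 5.97 -2.43 -6.1 ]
```

```bash
python3 -m jog '[[[0,-0.8,-2,-1.5,0.3,-0.2],[0,-0.8,-2,0,0,0],[0,-0.7,-1.8,0,0,0],[2,0,0,0,0,0],[2,0,0,0,0,0],[1,0,0,0,0,0],[0,0,0,0,0,0],[0,0,0,0,0,0]]]' 0.5
python3 -c "
from h import *
tgt([.4813,.2644,.053],-60.2)"
```

```text
time_s: 17.75
ee_pos: [0.4889, 0.2607, 0.1168]
eef_rot: [1.949, 0.507, -1.918]
ft_force: [0.6, -0.0, 0.4]
opening: 0.0471
tcp [0.4889 0.2607 0.1168] t 17.75 F [ 0.6 -0.   0.4] open 0.0471 j [ 0.37  0.32  1.73 -0.    1.07  1.42]
delta cm [ 6.37 -0.72  0.58] turn [-0.43 -0.84 -0.22] | after turn [ 6.38 -0.7   0.48]
```

```bash
python3 -m jog '[[[0,-0.7,0.5,-0.4,-0.8,-0.2],[0,0,0,0,0,0],[1,0,0,0,0,0],[1,0,0,0,0,0],[0,0,0,0,0,0],[0,0,0,0,0,0]]]' 0.5
python3 -c "
from h import *
tgt([.4813,.2644,.053],-60.2)
snap('wrist','w14')"
```

```text
time_s: 18.35
ee_pos: [0.4816, 0.265, 0.0977]
eef_rot: [1.933, 0.514, -1.925]
ft_force: [-0.0, 0.2, 0.4]
opening: 0.0472
tcp [0.4816 0.265  0.0977] t 18.35 F [-0.   0.2  0.4] open 0.0472 j [ 0.38  0.34  1.76 -0.    1.04  1.43]
delta cm [4.47 0.04 0.07] turn [-0.01 -0.22 -0.04] | after turn [4.47 0.04 0.05]
```

View pics/w14.png

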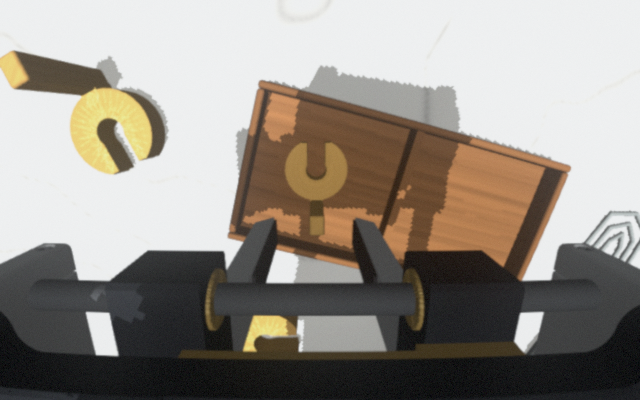

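```bash
python3 -m jog '[[[1.2,0,0,0,-0.2,0],[1.2,0,0,0,0,0],[1.1,0,0,0,0,0],[0.6,0,0,0,0,0],[0,0,0,0,0,0],[0,0,0,0,0,0]]]' 0.5
python3 -c "
from h import *
tgt([.4813,.2644,.053],-60.2)"
```

```text
time_s: 19.0
ee_pos: [0.4811, 0.2646, 0.052]
eef_rot: [1.927, 0.512, -1.931]
ft_force: [0.7, 0.3, 0.3]
opening: 0.0467
tcp [0.4811 0.2646 0.052 ] t 19.0 F [0.7 0.3 0.3] open 0.0467 j [ 0.38  0.39  1.81 -0.    0.94  1.43]
delta cm [-0.1   0.03 -0.01] turn [-0.02  0.13 -0.02] | after turn [-0.1   0.03 -0.01]
```

```bash
python3 -m jog '[[[-0.1,0,0,0,0.1,0],[0,0,0,0,0,0],[0,0,0,0,0,0],[0,0,0,0,0,0],[0,0,0,0,0,0],[0,0,0,0,0,0]]]' 1
python3 -c "
from h import *
tgt([.4813,.2644,.053],-60.2)"
python3 -m jog '[[[-1,0,0,0,0,0],[-2,0,0,0,0,0],[-3,0,0,0,0,0],[-4,0,0,0,0,0],[-4,0,0,0,0,0],[-3,0,0,0,0,0],[-1.5,0,0,0,0,0],[0,0,0,0,0,0],[0,0,0,0,0,0]]]'
python3 -c "
from h import *
tgt([.64,-.13,.25],118.8)
snap('wrist','w15')"
```

```text
time_s: 19.6
ee_pos: [0.4821, 0.265, 0.0546]
eef_rot: [1.932, 0.513, -1.926]
ft_force: [-0.2, 0.5, -1.5]
opening: 0.0097
tcp [0.4821 0.265  0.0546] t 19.6 F [-0.2  0.5 -1.5] open 0.0097 j [ 0.38  0.39  1.81 -0.    0.94  1.43]
delta cm [0.16 0.01 0.1 ] turn [-0.01 -0.16 -0.06] | after turn [0.16 0.01 0.1 ]
time_s: 20.5
ee_pos: [0.479, 0.2641, 0.2489]
eef_rot: [1.927, 0.513, -1.931]
ft_force: [-0.0, -0.5, -1.5]
opening: 0.0102
tcp [0.479  0.2641 0.2489] t 20.5 F [-0.  -0.5 -1.5] open 0.0102 j [ 0.38  0.22  1.52 -0.    1.4   1.43]
delta cm [-0.1  42.2   5.61] turn [-1.7901e+02 -0.0000e+00  1.7000e-01] | after turn [ -0.11 -42.29  -4.87]
```

View pics/w15.png

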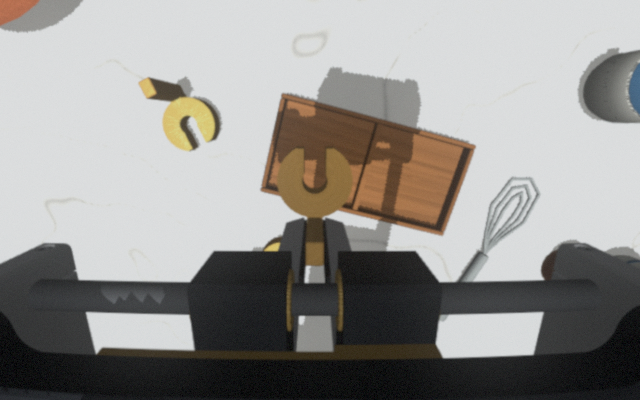

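```bash
python3 -m jog '[[[0,0,0,-4,0,0],[0,0,0,-8,0,0],[0,0,0,-8.5,0,0],[0,0,0,-8.5,0,0],[0,0,0,-8.5,0,0],[0,0,0,-8.5,0,0],[0,0,0,-8.5,0,0],[0,0,0,-8.5,0,0],[0,0,0,-8.5,0,0],[0,0,0,-8.5,0,0],[0,0,0,-8.5,0,0],[0,0,0,-8.5,0,0]]]'
python3 -c "
from h import *
tgt([.673,-.159,.25],118.8)"
```

```text
time_s: 21.75
ee_pos: [0.4682, 0.2595, 0.2272]
eef_rot: [0.683, 1.482, -0.735]
ft_force: [-0.1, 0.0, -1.7]
opening: 0.0097
tcp [0.4682 0.2595 0.2272] t 21.75 F [-0.1  0.  -1.7] open 0.0097 j [ 0.38  0.24  1.56 -0.    1.39 -0.29]
delta cm [-2.41 -9.85 45.53] turn [-80.62  -2.22   1.49] | after turn [ -2.28 -46.54  -2.21]
```

```bash
python3 -m jog '[[[-0.3,0,0,-8.5,0,0],[-0.3,0,0,-8.5,0,0],[-0.3,0,0,-8.5,0,0],[-0.3,0,0,-8.5,0,0],[-0.3,0,0,-8.5,0,0],[-0.3,0,0,-8.5,0,0],[-0.3,0,0,-8.5,0,0],[-0.3,0,0,-8.5,0,0],[-0.3,0,0,-6,0,0],[0,0,0,0,0,0]]]'
python3 -c "
from h import *
tgt([.673,-.159,.25],118.8)"
```

```text
time_s: 22.75
ee_pos: [0.4612, 0.2566, 0.2368]
eef_rot: [-0.332, 1.623, 0.31]
ft_force: [0.3, 0.1, -1.7]
opening: 0.0096
tcp [0.4612 0.2566 0.2368] t 22.75 F [ 0.3  0.1 -1.7] open 0.0096 j [ 0.38  0.24  1.53 -0.    1.44 -1.6 ]
delta cm [ -1.62 -46.53   2.98] turn [-5.6  -4.38 -0.3 ] | after turn [ -1.32 -46.62  -1.46]
```

```bash
python3 -m jog '[[[-0.5,0,0,-5.6,-4.4,-0.3],[0,0,0,0,0,0],[0,0,0,0,0,0]]]'
python3 -c "
from h import *
tgt([.673,-.159,.25],118.8)"
```

```text
time_s: 23.05
ee_pos: [0.4603, 0.2562, 0.2378]
eef_rot: [-0.39, 1.541, 0.389]
ft_force: [-0.3, 0.1, -1.9]
opening: 0.0097
tcp [0.4603 0.2562 0.2378] t 23.05 F [-0.3  0.1 -1.9] open 0.0097 j [ 0.38  0.2   1.58  0.    1.36 -1.69]
delta cm [ -1.25 -46.63  -1.1 ] turn [-0.32 -0.33 -0.05] | after turn [ -1.22 -46.63  -1.36]
```

```bash
python3 -m jog '[[[-0.3,-2.5,-0.1,-0.3,-0.3,0],[-0.2,-4,-0.1,0,0,0],[-0.2,-4.4,-0.1,0,0,0],[-0.2,-4.4,-0.1,0,0,0],[-0.2,-4.4,-0.1,0,0,0],[-0.2,-4.4,-0.1,0,0,0],[-0.1,-4.4,-0.1,0,0,0],[-0.1,-4.4,-0.1,0,0,0],[-0.1,-4,-0.1,0,0,0],[0,-3,-0.1,0,0,0],[0,-1,0,0,0,0],[0,0,0,0,0,0]]]'
python3 -c "
from h import *
tgt([.673,-.159,.25],118.8)"
```

```text
time_s: 24.25
ee_pos: [0.6528, -0.1229, 0.2398]
eef_rot: [-0.363, 1.561, 0.381]
ft_force: [-0.3, 1.3, -1.5]
opening: 0.01
tcp [ 0.6528 -0.1229  0.2398] t 24.25 F [-0.3  1.3 -1.5] open 0.01 j [-0.29  0.42  1.25 -0.    1.49 -2.33]
delta cm [-1.09 -4.12  0.13] turn [-1.72 -1.08 -0.94] | after turn [-1.02 -4.13  0.03]
```

```bash
python3 -m jog '[[[-0.5,-2,-0.5,-1.7,-1.1,-0.9],[-0.3,-2,-1,0,0,0],[0,-0.8,-1,0,0,0],[0,0,0,0,0,0],[0,0,0,0,0,0],[0,0,0,0,0,0]]]'
python3 -c "
from h import *
tgt([.647,-.173,.25],118.8)
s=snap('wrist','w16')
cv2.imwrite('pics/w16c.png',cv2.resize(s['pixels'][:,:,::-1][0:230,190:450],None,fx=2.5,fy=2.5,interpolation=cv2.INTER_CUBIC))"
```

```text
time_s: 24.85
ee_pos: [0.6505, -0.1683, 0.2453]
eef_rot: [-0.387, 1.539, 0.406]
ft_force: [-0.5, 0.1, -0.6]
opening: 0.0095
tcp [ 0.6505 -0.1683  0.2453] t 24.85 F [-0.5  0.1 -0.6] open 0.0095 j [-0.36  0.42  1.24  0.01  1.49 -2.44]
delta cm [-0.47 -0.23 -0.53] turn [ 0.16 -0.1  -0.74] | after turn [-0.47 -0.24 -0.53]
```

View pics/w16c.png

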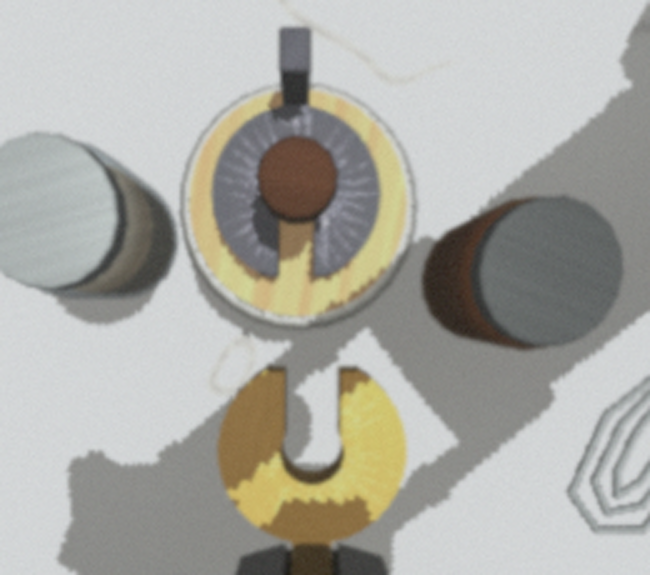

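```bash
python3 - <<'E'
from h import *
s=load('w16');st=get_state();Rm=R.from_rotvec(st['eef_rot']).as_matrix()
W=lambda x,y,z:onz(s,190+(x+.5)/2.5-.5,(y+.5)/2.5-.5,z)
f=lambda *a:(Rm.T@(W(*a)-st['ee_pos'])*100).round(2)
uz=st['ee_pos'][2]-.0486+.016
print('knob',W(297,178,.152).round(4),f(297,178,.152),'plate',W(300,205,.08).round(4),f(300,205,.08),'big disc x',f(296,190,.098))
print('bore',f(311.5,449.5,uz),'r',(f(406,449,uz)-f(217,449,uz))/2,'gap',f(312,380,uz))
print('jars',f(40,212,.12),f(550,270,.12))
E
```

```text
knob [ 0.5588 -0.2215  0.152 ] [  9.35  -0.34 -10.6 ] plate [ 0.5579 -0.2209  0.08  ] [ 16.55  -0.34 -10.63] big disc x [ 14.75  -0.47 -10.97]
bore [ 3.27  0.1  -3.17] r [0.03  2.405 0.01 ] gap [ 3.27  0.11 -4.93]
jars [12.43 -9.51 -9.98] [12.67  8.77 -7.96]
```

```bash
python3 -m jog '[[[0,-0.4,1,0.2,-0.1,-0.7],[0,0,1.5,0,0,0],[2,0,0,0,0,0],[3,0,0,0,0,0],[2.5,0,0,0,0,0],[1,0,0,0,0,0],[0,0,0,0,0,0],[0,0,0,0,0,0]]]'
python3 -c "
from h import *
rel([.5587,-.2218,.13])
tgt([.65,-.168,.1546],118.8)"
```

```text
time_s: 25.7
ee_pos: [0.6849, -0.1522, 0.1597]
eef_rot: [-0.398, 1.524, 0.396]
ft_force: [0.1, 0.1, -1.4]
opening: 0.0094
tcp [ 0.6849 -0.1522  0.1597] t 25.7 F [ 0.1  0.1 -1.4] open 0.0094 j [-0.32  0.5   1.32  0.    1.31 -2.4 ]
rel tool cm [  2.84   0.06 -14.43] tilt x-axis [ 9.7e-03  9.0e-04 -1.0e+00] psi 119.07
tcp [ 0.6849 -0.1522  0.1597] t 25.7 F [ 0.1  0.1 -1.4] open 0.0094 j [-0.32  0.5   1.32  0.    1.31 -2.4 ]
delta cm [ 0.47  0.31 -3.82] turn [0.27 0.51 0.22] | after turn [ 0.51  0.3  -3.82]
```

```bash
python3 -m jog '[[[0.3,0,0,0,0.5,0.2],[0,0,-1,0,0,0],[0,0,-1.5,0,0,0],[0,0,-1.5,0,0,0],[0,0,-0.8,0,0,0],[0,0,0,0,0,0],[0,0,0,0,0,0]]]'
python3 -c "
from h import *
rel([.5587,-.2218,.13])
s=snap('wrist','w17')
cv2.imwrite('pics/w17c.png',cv2.resize(s['pixels'][:,:,::-1][0:230,190:450],None,fx=2.5,fy=2.5,interpolation=cv2.INTER_CUBIC))"
```

```text
time_s: 26.4
ee_pos: [0.6402, -0.1793, 0.1618]
eef_rot: [-0.4, 1.528, 0.392]
ft_force: [0.5, 0.6, -1.5]
opening: 0.0096
tcp [ 0.6402 -0.1793  0.1618] t 26.4 F [ 0.5  0.6 -1.5] open 0.0096 j [-0.38  0.44  1.41 -0.    1.28 -2.45]
rel tool cm [ 3.14  0.25 -9.21] tilt x-axis [ 0.0069 -0.0037 -1.    ] psi 118.96
```

View pics/w17c.png

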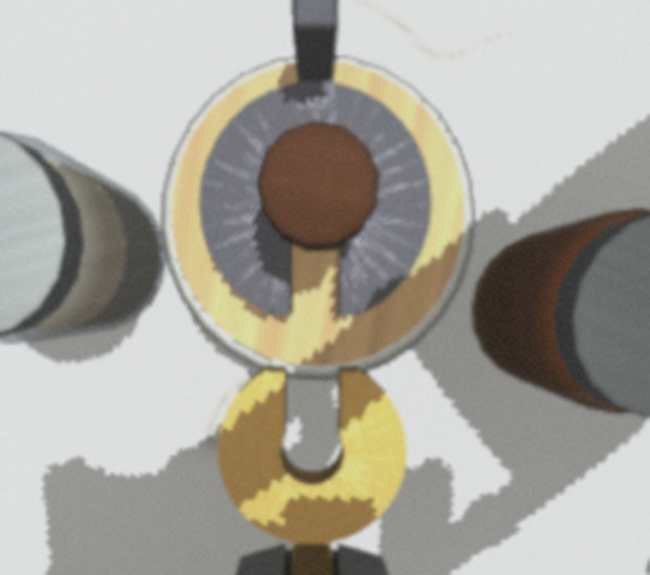

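```bash
python3 - <<'E'
from h import *
s=load('w17');st=get_state();Rm=R.from_rotvec(st['eef_rot']).as_matrix()
W=lambda x,y,z:onz(s,190+(x+.5)/2.5-.5,(y+.5)/2.5-.5,z)
f=lambda *a:(Rm.T@(W(*a)-st['ee_pos'])*100).round(2)
uz=st['ee_pos'][2]-.0486+.016
print('knob',f(318,185,.152),'plate',f(318.5,215,.08),'big disc',f(315.5,200,.098))
print('bore',f(311.5,449.5,uz),'gap',f(312.5,380,uz))
E
python3 -m jog '[[[0.4,0.12,0,0,0.2,-0.4],[0.2,0,0,0,0,0],[0,0,0,0,0,0],[0,0,0,0,0,0]]]'
python3 -c "
from h import *
rel([.5587,-.2218,.13])"
```

```text
knob [ 0.94  0.25 -9.2 ] plate [ 8.14  0.34 -9.35] big disc [ 6.34  0.24 -9.56]
bore [ 3.25  0.12 -3.16] gap [ 3.24  0.14 -4.92]
time_s: 26.85
ee_pos: [0.6407, -0.1773, 0.1548]
eef_rot: [-0.408, 1.53, 0.386]
ft_force: [-0.2, -0.6, -2.3]
opening: 0.01
tcp [ 0.6407 -0.1773  0.1548] t 26.85 F [-0.2 -0.6 -2.3] open 0.01 j [-0.37  0.45  1.42 -0.01  1.26 -2.44]
rel tool cm [ 2.47  0.13 -9.33] tilt x-axis [ 0.0075 -0.0119 -0.9999] psi 119.04
```

```bash
python3 -c "
from h import *
tgt([.6407,-.1773,.1546],119)"
```

```text
tcp [ 0.6407 -0.1773  0.1548] t 26.85 F [-0.2 -0.6 -2.3] open 0.01 j [-0.37  0.45  1.42 -0.01  1.26 -2.44]
delta cm [ 0.02  0.   -0.  ] turn [0.04 0.05 0.8 ] | after turn [ 0.02  0.   -0.  ]
```

```bash
python3 -m jog '[[[0,0,0,0,0,0.8],[0,0,0,0,0,0],[0,0,-0.8,0,0,0],[0,0,-0.8,0,0,0],[0,0,-0.8,0,0,0],[0,0,0,0,0,0],[0,0,0,0,0,0]]]'
python3 -c "
from h import *
rel([.5587,-.2218,.13])
s=snap('wrist','w18')
cv2.imwrite('pics/w18c.png',cv2.resize(s['pixels'][:,:,::-1][0:230,190:450],None,fx=2.5,fy=2.5,interpolation=cv2.INTER_CUBIC))"
```

```text
time_s: 27.55
ee_pos: [0.6176, -0.1903, 0.1546]
eef_rot: [-0.396, 1.534, 0.398]
ft_force: [0.4, 0.5, -0.3]
opening: 0.0098
tcp [ 0.6176 -0.1903  0.1546] t 27.55 F [ 0.4  0.5 -0.3] open 0.0098 j [-0.41  0.43  1.46  0.    1.26 -2.48]
rel tool cm [ 2.46  0.1  -6.68] tilt x-axis [-5.0e-04  1.2e-03 -1.0e+00] psi 119.03
```

View pics/w18c.png

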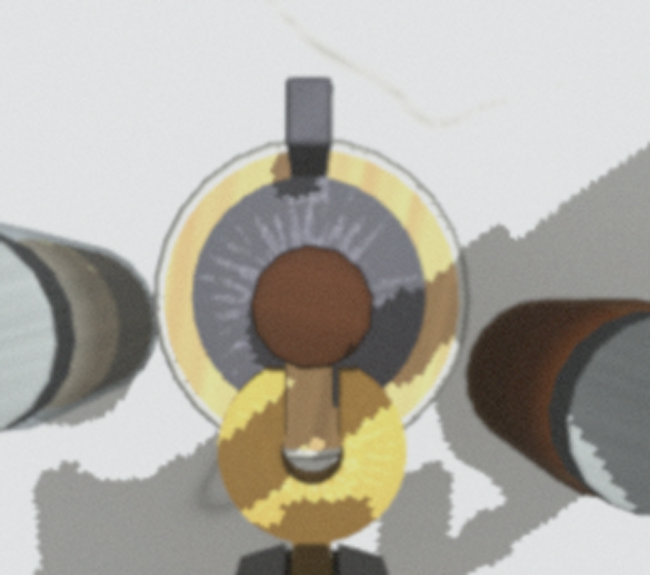

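```bash
python3 -m jog '[[[0,0,-0.7,0,0,0],[0,0,-0.7,0,0,0],[0,0,-0.7,0,0,0],[0,0,-0.7,0,0,0],[0,0,-0.4,0,0,0],[0,0,0,0,0,0],[0,0,0,0,0,0]]]'
python3 -c "
from h import *
rel([.5587,-.2218,.13])
s=snap('wrist','w19')
cv2.imwrite('pics/w19c.png',cv2.resize(s['pixels'][:,:,::-1][0:230,190:450],None,fx=2.5,fy=2.5,interpolation=cv2.INTER_CUBIC))"
```

```text
time_s: 28.3
ee_pos: [0.587, -0.2073, 0.1549]
eef_rot: [-0.396, 1.534, 0.398]
ft_force: [0.1, -1.0, -2.2]
opening: 0.0099
tcp [ 0.587  -0.2073  0.1549] t 28.3 F [ 0.1 -1.  -2.2] open 0.0099 j [-0.45  0.39  1.51  0.    1.24 -2.53]
rel tool cm [ 2.49  0.1  -3.18] tilt x-axis [-3.e-04  9.e-04 -1.e+00] psi 119.03
```

View pics/w19c.png

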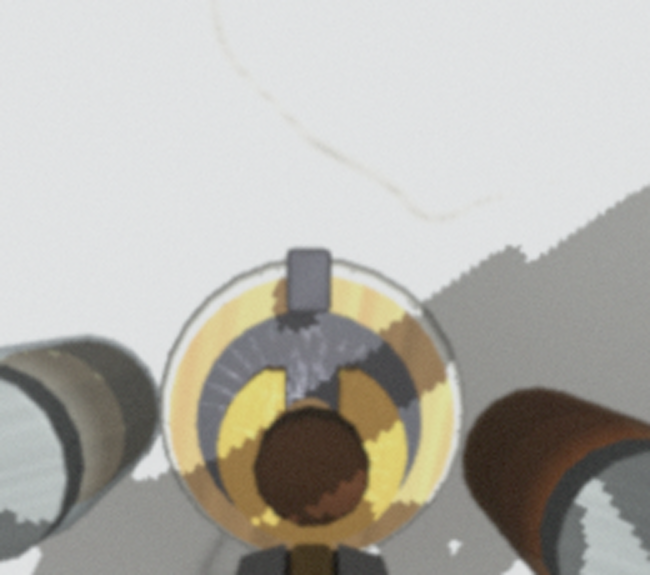

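```bash
python3 -m jog '[[[0.3,0,0,0,0,0],[0.3,0,0,0,0,0],[0,0,0,0,0,0],[0.1,0,0,0,0,0],[0,0,0,0,0,0]]]'; python3 -m jog '[[[0.1,0,0,0,0,0],[0,0,0,0,0,0]]]'
python3 -c "
from h import *
rel([.5587,-.2218,.13])"
```

```text
time_s: 28.85
ee_pos: [0.5877, -0.2067, 0.1468]
eef_rot: [-0.397, 1.534, 0.399]
ft_force: [-0.7, 0.1, -2.0]
opening: 0.0099
time_s: 29.05
ee_pos: [0.5881, -0.2067, 0.1468]
eef_rot: [-0.398, 1.533, 0.399]
ft_force: [-0.4, -0.3, -1.3]
opening: 0.0099
tcp [ 0.5881 -0.2067  0.1468] t 29.05 F [-0.4 -0.3 -1.3] open 0.0099 j [-0.45  0.4   1.52  0.    1.22 -2.53]
rel tool cm [ 1.68  0.11 -3.3 ] tilt x-axis [ 4.e-04  7.e-04 -1.e+00] psi 119.11
```

```bash
python3 -m jog '[[[0.15,0,-0.1,0,0,0],[0,0,0,0,0,0]]]'; python3 -m jog '[[[0,0,0,0,0,0],[0,0,0,0,0,0],[0,0,0,0,0,0],[0,0,0,0,0,0]]]' 0.72
python3 -c "
from h import *
rel([.5587,-.2218,.13])
s=snap('wrist','w20')
cv2.imwrite('pics/w20c.png',cv2.resize(s['pixels'][:,:,::-1][60:260,190:450],None,fx=3,fy=3,interpolation=cv2.INTER_CUBIC))"
```

```text
time_s: 29.25
ee_pos: [0.5884, -0.2069, 0.147]
eef_rot: [-0.398, 1.53, 0.398]
ft_force: [0.1, -0.1, -2.0]
opening: 0.0095
time_s: 29.65
ee_pos: [0.5885, -0.2073, 0.1468]
eef_rot: [-0.399, 1.53, 0.397]
ft_force: [-0.2, -0.3, -0.0]
opening: 0.0263
tcp [ 0.5885 -0.2073  0.1468] t 29.65 F [-0.2 -0.3 -0. ] open 0.0263 j [-0.45  0.4   1.53  0.    1.21 -2.53]
rel tool cm [ 1.67  0.19 -3.31] tilt x-axis [ 4.3e-03 -1.0e-04 -1.0e+00] psi 119.1
```

View pics/w20c.png

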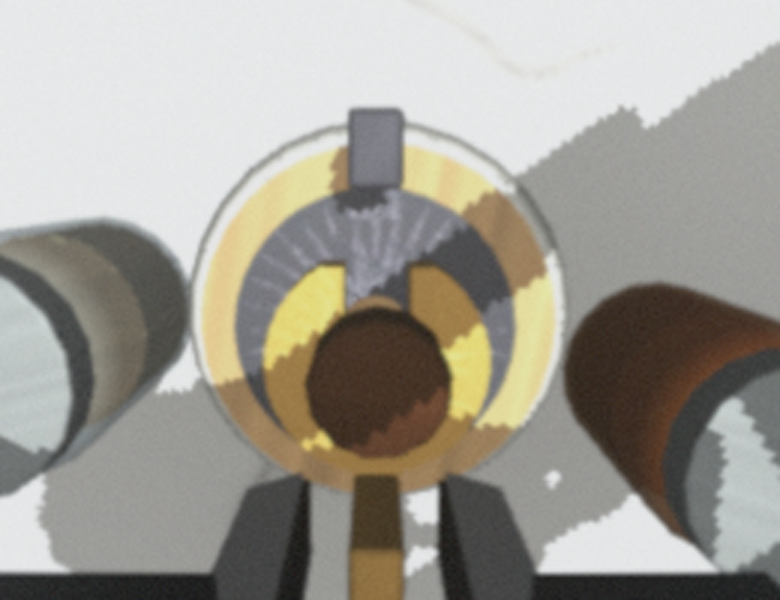

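Released and flat. Now straight up, then I check from above.

```bash
python3 -m jog '[[[-1,0,0,0,0,0],[-2,0,0,0,0,0],[-3,0,0,0,0,0],[-3,0,0,0,0,0],[-2,0,0,0,0,0],[0,0,0,0,0,0],[0,0,0,0,0,0]]]'
python3 -c "
from h import *
rel([.5587,-.2218,.13])
s=snap('wrist','w21');t=snap('scene','s21');
cv2.imwrite('pics/w21c.png',cv2.resize(s['pixels'][:,:,::-1][60:240,190:450],None,fx=3,fy=3,interpolation=cv2.INTER_CUBIC))
cv2.imwrite('pics/s21c.png',cv2.resize(t['pixels'][:,:,::-1][130:240,130:300],None,fx=4.5,fy=4.5,interpolation=cv2.INTER_CUBIC))"
```

```text
time_s: 30.4
ee_pos: [0.5877, -0.2074, 0.2631]
eef_rot: [-0.399, 1.53, 0.397]
ft_force: [-0.1, 0.3, -0.3]
opening: 0.0264
tcp [ 0.5877 -0.2074  0.2631] t 30.4 F [-0.1  0.3 -0.3] open 0.0264 j [-0.45  0.33  1.34  0.    1.47 -2.53]
rel tool cm [13.3   0.18 -3.28] tilt x-axis [ 4.1e-03 -2.0e-04 -1.0e+00] psi 119.09
```

View pics/w21c.png

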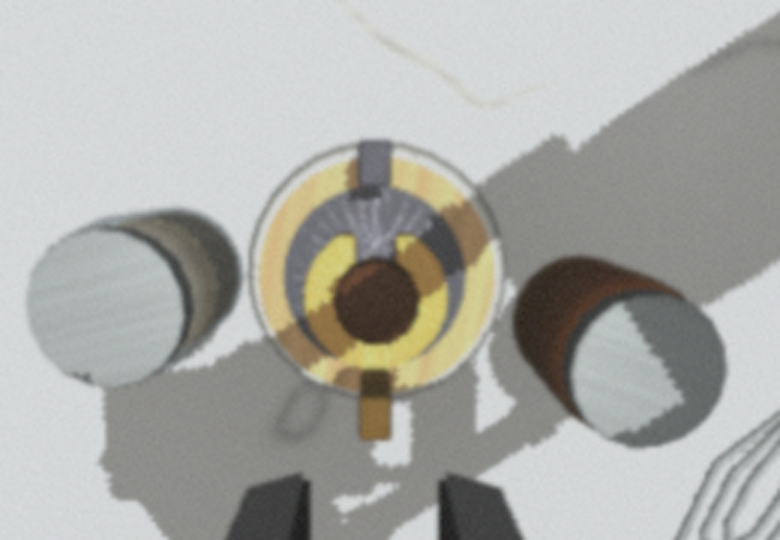

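View pics/s21c.png

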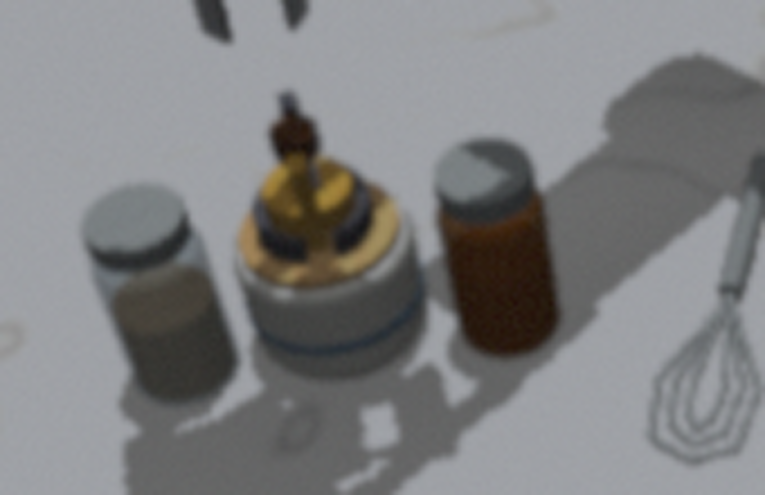

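```bash
python3 - <<'E'
from h import *
s=load('w21')
W=lambda x,y,z:onz(s,190+(x+.5)/3-.5,60+(y+.5)/3-.5,z)
pa,pb=W(376,153,.08),W(376,391,.08);P=(pa+pb)/2;u=(pa-pb)/np.linalg.norm(pa-pb)
big=W(375.5,187,.098)-u*.032; sm=W(375.5,369,.114)+u*.024
print('plate',P[:2],np.linalg.norm(pa-pb),'big off mm',((big-P)@u*1e3).round(1),'small',((sm-P)@u*1e3).round(1),'knob',W(377,300,.152)[:2])
bl,sl=W(375,162,.14),W(375,418,.156);print('lugs',np.linalg.norm((bl-sl)[:2]))
t=load('top0');print(get_state()['time_s'])
E
```

```text
plate [ 0.55765594 -0.22218538] 0.08821166036057598 big off mm 0.3 small -4.4 knob [ 0.55731377 -0.22216107]
lugs 0.07460714781636393
30.5
```

The jars look unmoved and the lugs are opposite. The brass bore measures 1.4 to 4.4 mm short of the rod axis towards its lug. That is inside 6 mm but with little margin, so I regrip, lift 2 mm, advance about 3 mm and set it down again.

```bash
python3 -m jog '[[[2,0,0,0,0.2,0],[3,0,0,0,0,0],[3,0,0,0,0,0],[2,0,0,0,0,0],[0.8,0,0,0,0,0],[0,0,0,0,0,0],[0,0,0,0,0,0]]]'
python3 -c "
from h import *
tgt([.5885,-.2073,.1475],119.1)"
```

```text
time_s: 31.2
ee_pos: [0.5837, -0.2056, 0.1437]
eef_rot: [-0.394, 1.544, 0.404]
ft_force: [-0.2, -0.9, 0.2]
opening: 0.0265
tcp [ 0.5837 -0.2056  0.1437] t 31.2 F [-0.2 -0.9  0.2] open 0.0265 j [-0.45  0.4   1.53 -0.    1.22 -2.53]
delta cm [-0.39 -0.38  0.33] turn [-0.01 -0.44 -0.49] | after turn [-0.38 -0.38  0.34]
```

```bash
python3 -m jog '[[[-0.38,-0.38,0.33,0,-0.4,-0.5],[0,0,0,0,0,0],[0,0,0,0,0,0]]]'
python3 -c "
from h import *
tgt([.5885,-.2073,.1475],119.1)
s=snap('wrist','w22')
cv2.imwrite('pics/w22c.png',cv2.resize(s['pixels'][:,:,::-1][60:260,190:450],None,fx=3,fy=3,interpolation=cv2.INTER_CUBIC))"
```

```text
time_s: 31.5
ee_pos: [0.5906, -0.2083, 0.1505]
eef_rot: [-0.401, 1.53, 0.394]
ft_force: [-0.8, 0.2, 0.0]
opening: 0.0265
tcp [ 0.5906 -0.2083  0.1505] t 31.5 F [-0.8  0.2  0. ] open 0.0265 j [-0.45  0.4   1.52 -0.    1.22 -2.53]
delta cm [ 0.3   0.19 -0.13] turn [-0.01  0.16  0.3 ] | after turn [ 0.3   0.19 -0.13]
```

View pics/w22c.png

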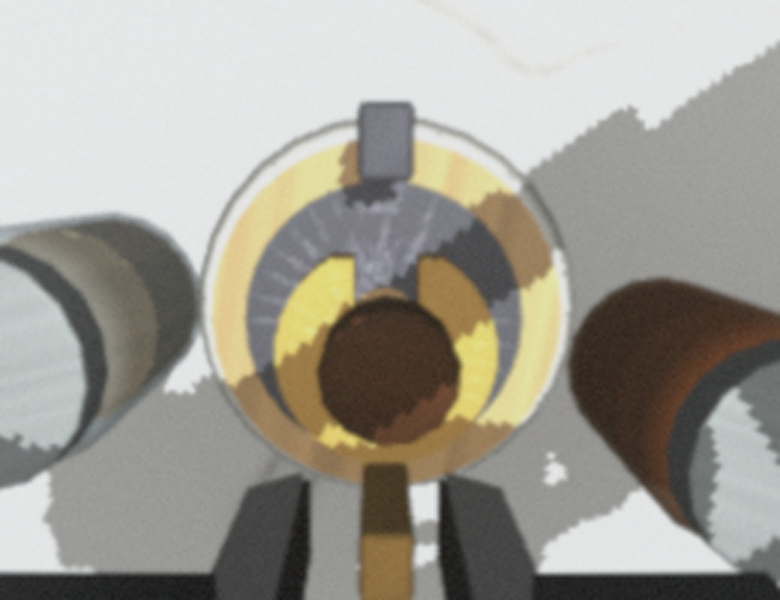

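```bash
python3 -m jog '[[[0.25,0.2,-0.15,0,0.1,0.3],[0,0,0,0,0,0],[0,0,0,0,0,0]]]'; python3 -m jog '[[[0,0,0,0,0,0],[0,0,0,0,0,0],[0,0,0,0,0,0],[0,0,0,0,0,0]]]' 1
python3 -c "
from h import *
rel([.558,-.222,.13])
tgt([.5885,-.2073,.1475],119.1)"
python3 -m jog '[[[-0.2,0,0,0,0,0],[0,0,0,0,0,0],[0,0,0,0,0,0]]]'
python3 -c "
from h import *
rel([.558,-.222,.13])
s=snap('wrist','w23')
cv2.imwrite('pics/w23c.png',cv2.resize(s['pixels'][:,:,::-1][60:260,190:450],None,fx=3,fy=3,interpolation=cv2.INTER_CUBIC))"
```

```text
time_s: 31.85
ee_pos: [0.5886, -0.2074, 0.1491]
eef_rot: [-0.399, 1.531, 0.397]
ft_force: [-0.2, -0.1, 0.5]
opening: 0.0263
time_s: 32.25
ee_pos: [0.5885, -0.2073, 0.149]
eef_rot: [-0.398, 1.531, 0.397]
ft_force: [0.6, -0.6, 0.3]
opening: 0.0096
tcp [ 0.5885 -0.2073  0.149 ] t 32.25 F [ 0.6 -0.6  0.3] open 0.0096 j [-0.45  0.4   1.52  0.    1.22 -2.53]
rel tool cm [ 1.89  0.2  -3.38] tilt x-axis [ 2.5e-03  1.0e-04 -1.0e+00] psi 119.09
tcp [ 0.5885 -0.2073  0.149 ] t 32.25 F [ 0.6 -0.6  0.3] open 0.0096 j [-0.45  0.4   1.52  0.    1.22 -2.53]
delta cm [0.15 0.   0.  ] turn [-0.01  0.13  0.07] | after turn [0.15 0.   0.  ]
time_s: 32.55
ee_pos: [0.588, -0.2071, 0.1502]
eef_rot: [-0.397, 1.533, 0.399]
ft_force: [0.7, -0.2, -1.6]
opening: 0.0097
tcp [ 0.588  -0.2071  0.1502] t 32.55 F [ 0.7 -0.2 -1.6] open 0.0097 j [-0.45  0.4   1.52  0.    1.23 -2.53]
rel tool cm [ 2.02  0.15 -3.35] tilt x-axis [ 9.e-04  9.e-04 -1.e+00] psi 119.09
```

View pics/w23c.png

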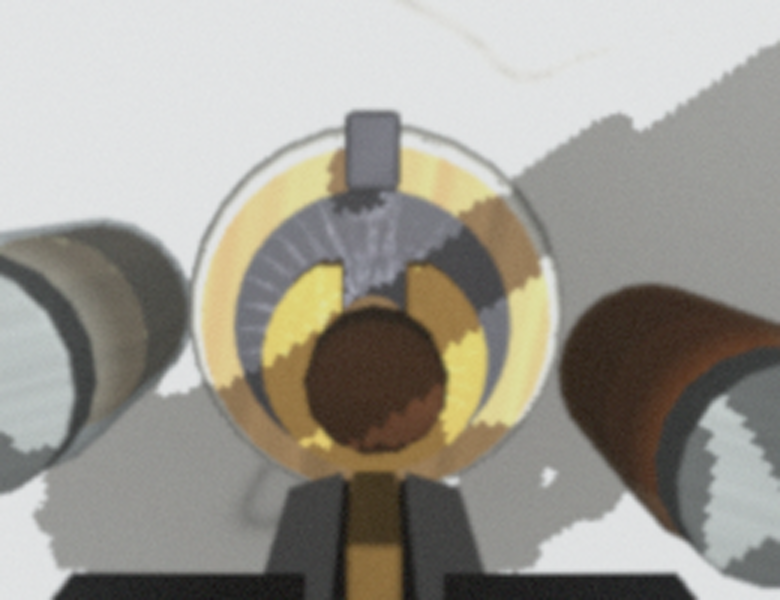

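```bash
python3 - <<'E'
from h import *
s=load('w23');st=get_state();Rm=R.from_rotvec(st['eef_rot']).as_matrix()
W=lambda x,y,z:(Rm.T@(onz(s,190+(x+.5)/3-.5,60+(y+.5)/3-.5,z)-st['ee_pos'])*100).round(2)
print('disc from mouth',W(375.5,263,.1155)[2]+2.296,'from bottom',W(375,473,.1155)[2]-2.4,'widthmid',W(375.5,374,.1155), (W(489,374,.1155)-W(262,374,.1155))[1])
print('plate',W(375,148,.08)[2]+4.4,'big top edge',W(372,192,.098)[2]+3.2,'knob',W(375,380,.152))
E
```

```text
disc from mouth -2.874 from bottom -2.96 widthmid [ 3.47  0.15 -2.79] 4.89
plate -3.2199999999999998 big top edge -3.3999999999999995 knob [-0.18  0.13 -3.46]
```

```bash
python3 -m jog '[[[0,0,-0.35,0,0,0],[0,0,0,0,0,0],[0,0,0,0,0,0]]]'
python3 -c "
from h import *
rel([.558,-.222,.13])"
python3 -m jog '[[[0.15,0,0,0,0,0],[0,0,0,0,0,0],[0.1,0,0,0,0,0],[0,0,0,0,0,0]]]'
python3 -c "
from h import *
rel([.558,-.222,.13])
s=snap('wrist','w24')
cv2.imwrite('pics/w24c.png',cv2.resize(s['pixels'][:,:,::-1][60:260,190:450],None,fx=3,fy=3,interpolation=cv2.INTER_CUBIC))"
```

```text
time_s: 32.9
ee_pos: [0.5844, -0.2089, 0.1498]
eef_rot: [-0.397, 1.533, 0.399]
ft_force: [0.3, 1.2, -2.2]
opening: 0.0101
tcp [ 0.5844 -0.2089  0.1498] t 32.9 F [ 0.3  1.2 -2.2] open 0.0101 j [-0.46  0.39  1.52  0.    1.22 -2.53]
rel tool cm [ 1.98  0.13 -2.95] tilt x-axis [ 2.0e-04  1.2e-03 -1.0e+00] psi 119.09
time_s: 33.3
ee_pos: [0.5849, -0.209, 0.1491]
eef_rot: [-0.398, 1.532, 0.398]
ft_force: [0.1, -0.0, -1.3]
opening: 0.0094
tcp [ 0.5849 -0.209   0.1491] t 33.3 F [ 0.1 -0.  -1.3] open 0.0094 j [-0.46  0.39  1.53  0.    1.22 -2.53]
rel tool cm [ 1.9   0.17 -2.99] tilt x-axis [ 2.3e-03  4.0e-04 -1.0e+00] psi 119.09
```

View pics/w24c.png

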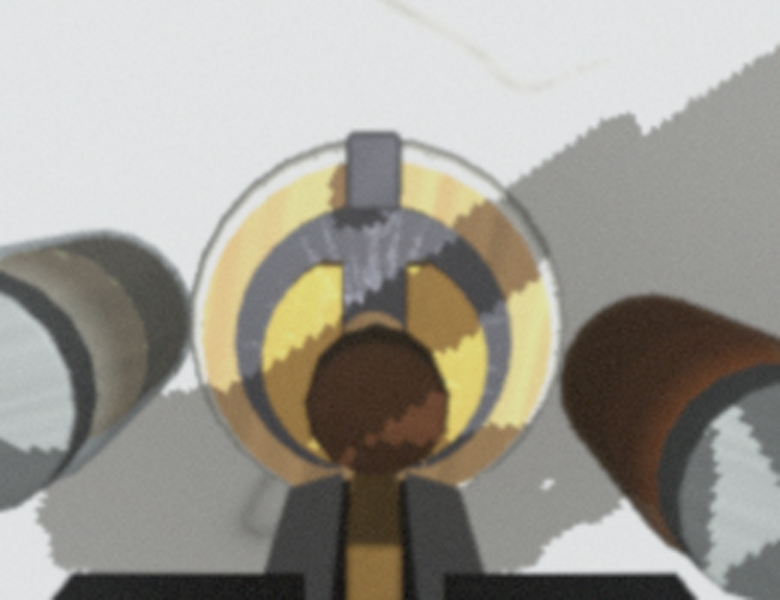

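```bash
python3 -m jog '[[[0.1,0,0,0,0,0],[0,0,0,0,0,0]]]'; python3 -m jog '[[[0,0,0,0,0,0],[0,0,0,0,0,0],[0,0,0,0,0,0],[0,0,0,0,0,0]]]' 0.72;  python3 -m jog '[[[-1,0,0,0,0,0],[-2,0,0,0,0,0],[-3,0,0,0,0,0],[-3,0,0,0,0,0],[-2,0,0,0,0,0],[0,0,0,0,0,0],[0,0,0,0,0,0]]]'
python3 -c "
from h import *
rel([.558,-.222,.13])
s=snap('wrist','w25');t=snap('scene','s25');snap('top','t25')
cv2.imwrite('pics/w25c.png',cv2.resize(s['pixels'][:,:,::-1][60:240,190:450],None,fx=3,fy=3,interpolation=cv2.INTER_CUBIC))
cv2.imwrite('pics/s25c.png',cv2.resize(t['pixels'][:,:,::-1][130:240,130:300],None,fx=4.5,fy=4.5,interpolation=cv2.INTER_CUBIC))"
```

```text
time_s: 33.55
ee_pos: [0.585, -0.2089, 0.1491]
eef_rot: [-0.398, 1.531, 0.397]
ft_force: [-0.6, -0.1, -2.2]
opening: 0.0098
time_s: 33.95
ee_pos: [0.5853, -0.2091, 0.1484]
eef_rot: [-0.399, 1.531, 0.397]
ft_force: [0.4, -0.4, 0.4]
opening: 0.0261
time_s: 34.65
ee_pos: [0.5849, -0.2092, 0.2647]
eef_rot: [-0.399, 1.531, 0.397]
ft_force: [-0.0, -0.6, -0.1]
opening: 0.0261
tcp [ 0.5849 -0.2092  0.2647] t 34.65 F [-0.  -0.6 -0.1] open 0.0261 j [-0.46  0.33  1.34  0.    1.47 -2.53]
rel tool cm [13.46  0.21 -3.02] tilt x-axis [ 3.5e-03 -2.0e-04 -1.0e+00] psi 119.09
```

View pics/w25c.png

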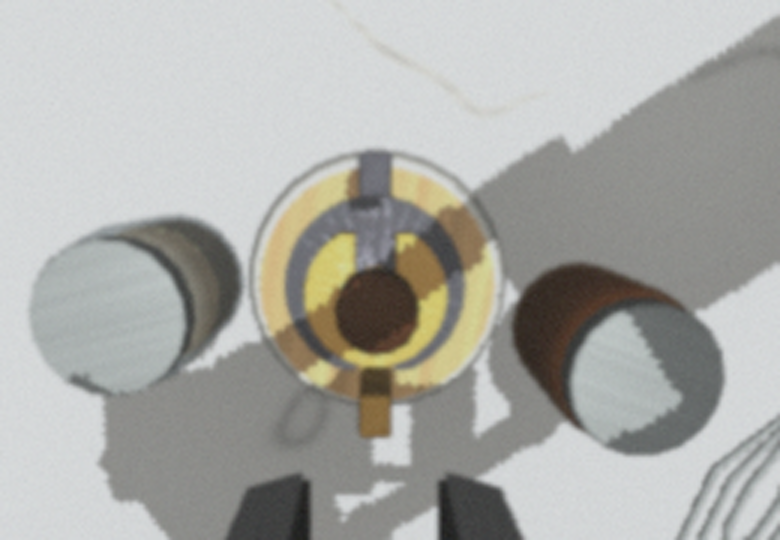

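View pics/s25c.png

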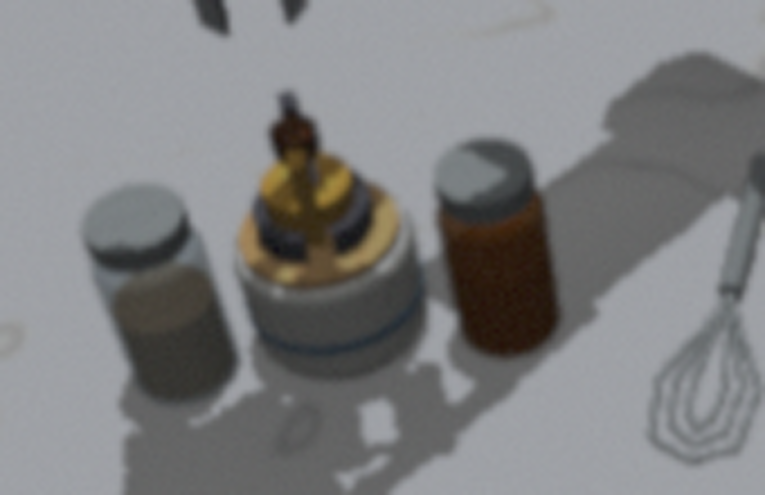

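View pics/t25.png

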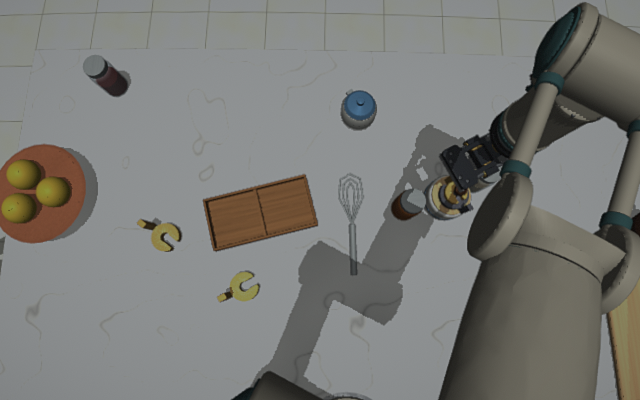

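```bash
python3 - <<'E'
from h import *
s=load('w25')
W=lambda x,y,z:onz(s,190+(x+.5)/3-.5,60+(y+.5)/3-.5,z)
pa,pb=W(376,162,.08),W(376,399,.08);P=(pa+pb)/2;u=(pa-pb)/np.linalg.norm(pa-pb)
print('plate d',np.linalg.norm(pa-pb),'big mm',(W(375.5,195,.098)-P)@u*1e3-32,'small bottom/mouth',(W(375.5,367,.114)-P)@u*1e3+24,(W(375.5,233,.114)-P)@u*1e3-23)
print('lugs',np.linalg.norm((W(375,173,.14)-W(375,416,.156))[:2]))
E
```

```text
plate d 0.08860441564680328 big mm 0.868251362247797 small bottom/mouth -0.7193975887155908 -2.228394697400958
lugs 0.07121870847124483
```

```bash
python3 -c "
from h import *
print(hand_in())"
```

```text
the job is handed in; nothing more can be done
None
```

I handed the job in at about 35 s. Both weights are on the press rod: the large dark one flat on the plate, the small brass one flat on top with its lug opposite. The hand-in gives no verdict, so what follows is from my last pictures.

| Check | Measured | Limit |
|---|---|---|
| Large weight's bore from plate centre, along the gap/lug line | about 1 mm | 6 mm |
| Small weight's bore from plate centre, along the gap/lug line | 1–2 mm | 6 mm |
| Lugs apart in plan | about 71 mm (70 possible, so about 1 mm error) | at least 55 mm |

- **Bystanders:** the jars, sugar pot and whisk stand where they were in the pictures; I did not measure any shift.
- **Robot:** it was clear of everything, with the fingertips about 9 cm above the knob.
- **Check that disagreed:** after I first set the small weight down, the estimates of its offset ranged from 1.4 to 4.4 mm. I regripped it, lifted it about 1 mm, moved it about 3.5 mm towards the rod and set it down again.
- **Not measured directly:** tilt and resting height. I judged them from the contact heights and the views, and saw no lean.

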